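# Tighten a loose screw eye with a screwdriver as tommy bar

### The arm

A 6-joint arm with a two-finger parallel gripper is mounted at the origin on a cart in front of the work surface, level with it; the furniture and walls round the work are solid. World frame = base frame: x ahead of the robot, y to its left, z up, the work surface at z = 0. Lengths are in m, angles in rad, forces in N, time in s.
With the tool pointing down it reaches from about 0.375 to 0.9 m from the base axis. Payload 3.1 kg.
Tool frame: the origin (TCP) lies on the centre line of the jaws, within the pads' length; the fingertips stand robot.tip_reach ahead of it and the grasp point (between the pads) is the TCP (robot.tip_reach is the distance from the TCP to the fingertips, in m); z points along the fingers, y is the direction in which the jaws open and shut (so a half turn about z gives the same grasp; the last joint's range is limited). The gripper opens to 87 mm and grips with 3 to 60 N. Pads are 19 mm wide; open, the fingers measure 117 mm over their backs; the gripper's body (75 mm by 190 mm) begins 51 mm behind the grasp point.
Start: joints at [-1.351, 0.527, 1.433, -0, 1.181, -0.178], TCP at [0.243, -0.576, 0.242] pointing down, gripper open.
Joint ranges: [-3.08, 3.08], [-0.75, 2.2], [0.22, 2.44], [-1.43, 4.57], [0, 2.65], [-2.85, 2.85]. Speed limits (rad/s): [2.79, 2.79, 3.14, 3.14, 3.14, 3.14].

### API

Orientations are given as a unit quaternion [x, y, z, w].
In Python, from rig import telemetry, viewer, robot gives the robot as it stands. The module is installed in compiled form; this text tells all that it offers.
- The arm moves only by the tool step_arm, never from a script. Its argument "targets" is a list of rows, each an object of numbers: "dx", "dy", "dz": the shift along the tool's x, y, z in m; "rx", "ry", "rz": the turn, a rotation vector about the tool's x, y, z in degrees. In form: [{"dx": .., "dy": .., "dz": .., "rx": .., "ry": .., "rz": ..}, ...]. A call has exactly 5 rows; each row is the pose to reach, as a shift and turn from the pose measured when the call began, along the tool's axes at that moment; what a row does not reach only later rows make up. A row lasts 1/8 s, in which the tool goes at most 62.5 mm and 10.7 degrees, less where a joint would pass 70% of its speed; a pose out of reach is approached as far as the arm can. A call with a gripper value outside its range is refused whole. "gripper" is the opening, from 0 (shut) to 1 (fully open), set as the call begins (left out, the last holds). The fingers move at their own pace and stop on an object; "force" is the grip in N (left out, the last holds). Time passes only in rows, so rows that repeat a pose let the fingers close, or fill a call up. It gives the time, the measured TCP pose, the force and the opening at its end, in the units of the state.
- telemetry.get_obs(): the state, without advancing time (a new reading comes with each control period).
- viewer.camera(name): name is "scene" or "top" or "wrist"; returns a dict with "img" (480x640x3 uint8, blue, green, red), "depth" (480x640 float32, m along the optical axis (not along the pixel's ray), 0 where there is no reading), "K" (3x3 intrinsics, pixels), "R" (3x3) and "t" (3): a world point X has camera coordinates R X + t. Camera axes: x right, y down, z forward; pixel columns grow to the right and rows downward; lengths in m; the calibration is good to about 2 mm. The wrist camera is an equidistant fisheye: a pixel r from the principal point sees the ray r / f radians off the axis. A picture is of the moment at which its call begins.
- robot.hand_in(): hands the job in, once; it reports no verdict.
The state is a dict: "time": time; "q": joint angles; "joint_velocities": joint speeds; "joint_torque": joint torques, N m; "position": TCP position; "tool_rot": TCP orientation; "ft_force": force on the tool from outside, world axes, zero at the start; "moment": the same for the moment, N m; "grip_width": finger opening in m.
Only numpy, scipy, OpenCV 4.12 (cv2) and the standard library are available. Lean on these libraries where they do the work, as an engineer would, in place of code of your own. Each camera call takes 0.05 s, during which the arm holds its last target.

### The job

The screw eye in the wooden anchor block has worked loose. Slide the screwdriver's shaft through its ring and turn the eye gently clockwise (seen from above) until you feel it go tight and it drags the tab washer under it along by about 4 mm at the tab, and not as far as 8 mm or it is overtightened. Then pull the screwdriver out and lay it back flat on the bench, well clear of the block; do not turn the eye with the fingers and leave the dish, beaker and crucible where they stand.

Things in the scene. Friction and masses are not known exactly. Their poses are not given: they have to be found in the camera images.
- block: Wooden anchor block, 80 x 80 x 40 mm high, bolted to the bench, the screw eye upright in the middle of its top; origin at the centre of its underside, z up. The eye turns in it with little friction (0.04 N m) until its thread runs tight, 0.3 to 0.8 rad clockwise of the start; where exactly cannot be seen. The eye's height does not change noticeably.
- eye: Steel screw eye: upright oblong ring of 6 mm round bar, opening 12 mm wide, 22 mm high (outside 24 x 34). Origin at the centre of the opening, on the upright screw axis, 67.5 mm above the bench. x is level, straight through the opening (use either side), y level in the ring's plane, z up. The screwdriver's shaft has about 0.8 rad of play either way before it bears on both sides and turns it.
- washer_tab (a point): Tip of the upturned tab of the flat aluminium washer (30 mm across) under the eye, 28.5 mm from the screw axis, 47 mm above the bench. The washer stays still while the loose eye turns; once the eye is tight it is dragged clockwise with the eye against a steady 0.22 N m, and stays where it is left. 4 mm at the tab is 0.14 rad of turning.
- driver_handle (a point): Screwdriver lying on the bench, 190 mm long: handle 95 mm long, 25 mm thick, round steel shaft 6.4 mm in diameter, 95 mm long. The point is on the tool's axis in the handle, half-way up, 45 mm from the handle's shaft end, 140 mm from the tip. y runs along the tool from shaft to butt (the shaft points to -y); z up as it lies.
- screwdriver: The same screwdriver as a body; origin under the middle of its length, on the bench as it lies, axes as at driver_handle, which is 45 mm along +y and 12.5 mm up from it.
- petri_dish: Bystander: round petri dish, 67 mm across and 16 mm high; origin at the centre of its underside.
- beaker: Bystander: glass beaker, 52 x 57 mm and 70 mm high; origin at the centre of its underside.
- crucible: Bystander: white crucible, 44 mm across and 32 mm high; origin at the centre of its underside.
Mind the look-alikes: they are no part of the job. Leave any turquoise look-alike of the screwdriver alone. There is more than one size of the block; the job needs the smaller.

How it is judged:
By the outcome, as a careful person would: the job done as asked, in the order asked, and still so for the second after the job is handed in, with the robot touching nothing.
It also fails if it takes over 72 s, if anything falls off the work surface, if the arm or the gripper's body presses on something with over 40 N, if the wrist force passes 120 N, or if a joint passes its speed limit or range.

## Working session

There is one attempt and no reset: what is moved stays moved. The work goes in short steps, Python scripts to look and compute and a tool call to move; the robot and the scene stay as the last step left them, time stands still between calls to the robot, and variables do not carry over. Pictures are saved under pics/ and viewed, and the job is handed in when it is done.

Besides the shell and the picture viewer there is one more tool, called after "Emit:" by a JSON object that holds its "op" and its "data", one argument or row to a line. step_arm: Moves the arm, as the interface text tells. Its arguments: {"type":"object","properties":{"targets":{"type":"array"},"gripper":{"type":"number"},"force":{"type":"number"}},"required":["targets"]}

```bash
mkdir -p pics; ls; python3 - <<'E'
from rig import telemetry, viewer, robot
import cv2,numpy as np
print(telemetry.get_obs(), robot.tip_reach)
for n in ["scene","top","wrist"]:
    c=viewer.camera(n); cv2.imwrite(f"pics/a_{n}.png",c["img"]); np.savez(f"a_{n}.npz",**c)
    print(n,c["K"],c["R"],c["t"])
E
```

```text
pics
{'time': 0.0, 'q': array([-1.35049839e+00,  5.28429445e-01,  1.43390191e+00, -1.57590444e-05,
        1.18137063e+00, -1.78495955e-01]), 'joint_velocities': array([0.00068137, 0.00014103, 0.00123793, 0.00104921, 0.00065166,
       0.00037053]), 'joint_torque': array([-3.15619844e-03, -4.40054476e+01, -1.76590133e+01,  6.30381075e-02,
        5.82560536e-02, -1.61182907e-04]), 'position': array([ 0.24256538, -0.57526595,  0.24059427]), 'tool_rot': array([ 9.80185069e-01,  1.98081091e-01, -2.93266733e-05, -1.05427876e-03]), 'ft_force': array([ 0.44632309,  0.6144211 , -1.04685391]), 'moment': array([ 0.01157288, -0.0284185 ,  0.00674225]), 'grip_width': 0.0871384900388441} 0.019
scene [[488.4084101    0.         317.42429282]
 [  0.         488.4084101  239.15763346]
 [  0.           0.           1.        ]] [[-0.6505288  -0.75941337 -0.01017871]
 [-0.52311268  0.45774461 -0.71890402]
 [ 0.55060458 -0.46234316 -0.69503482]] [0.38333737 0.28777829 0.98710535]
top [[536.93430701   0.         333.49361694]
 [  0.         536.93430701 233.87813171]
 [  0.           0.           1.        ]] [[ 0.00659938 -0.99994605  0.0080215 ]
 [-0.99812171 -0.00707549 -0.0608522 ]
 [ 0.06090567 -0.00760485 -0.99811456]] [0.01679356 0.48588953 1.25336427]
wrist [[371.64829954   0.         316.25064324]
 [  0.         371.64829954 242.64978162]
 [  0.           0.           1.        ]] [[ 0.38900184 -0.92123638 -0.00104922]
 [-0.89234031 -0.37708269  0.24806735]
 [-0.22892431 -0.0955624  -0.96874222]] [-0.62322293 -0.02991247  0.38923844]
```

View pics/a_top.png

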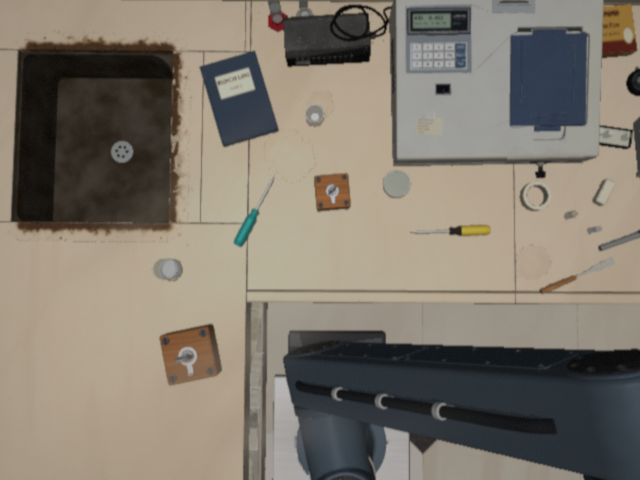

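View pics/a_scene.png

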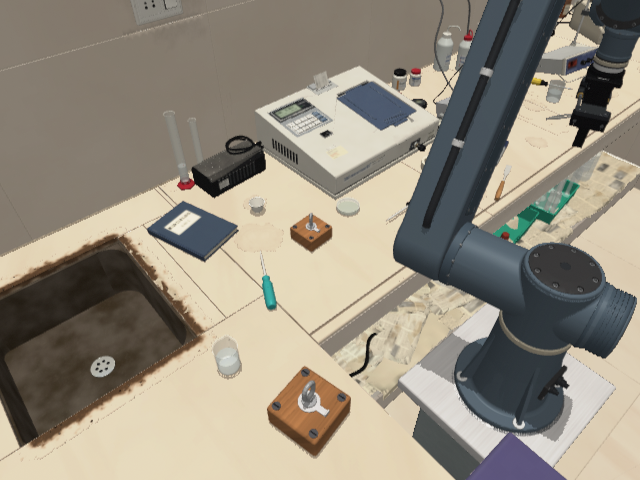

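View pics/a_wrist.png

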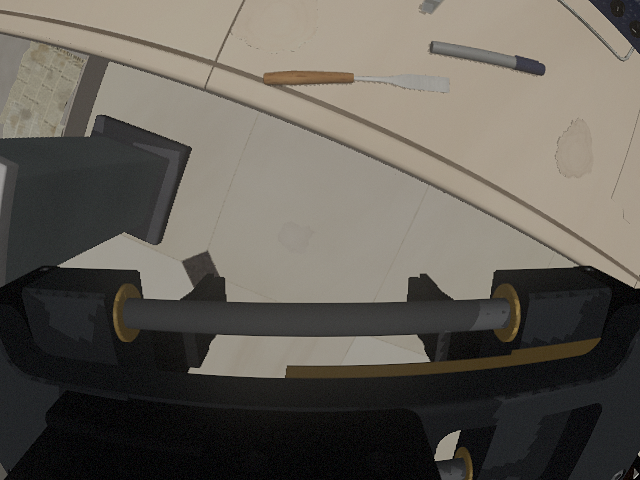

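Top view: the yellow screwdriver lies at about (450,230), tip left (411,232), butt right (490,230). The small block is at (332,192), the turquoise look-alike at (252,215) and the big look-alike block at (190,355). The dish is at (397,184), the crucible at (315,115) and the beaker at (168,269).

```bash
cat > h.py <<'E'
import numpy as np, cv2
from scipy.spatial.transform import Rotation as Ro
def load(n,p="a"):
    return dict(np.load(f"{p}_{n}.npz"))
def ray(c,u,v):
    K=c["K"]; d=np.array([(u-K[0,2])/K[0,0],(v-K[1,2])/K[1,1],1.0])
    R=c["R"]; return -R.T@c["t"], R.T@d
def onplane(c,u,v,z):
    o,d=ray(c,u,v); return o+d*(z-o[2])/d[2]
def deproj(c,u,v):
    o,d=ray(c,u,v); return o+d*c["depth"][int(v),int(u)]
def proj(c,X):
    p=c["K"]@(c["R"]@np.asarray(X)+c["t"]); return p[:2]/p[2]
def cloud(c):
    h,w=c["depth"].shape; u,v=np.meshgrid(np.arange(w),np.arange(h))
    K=c["K"]; d=c["depth"]
    P=np.stack([(u-K[0,2])/K[0,0]*d,(v-K[1,2])/K[1,1]*d,d],-1)
    return (P-c["t"])@c["R"]
E
python3 - <<'E'
from h import *
c=load("top"); P=cloud(c); I=c["img"]; hsv=cv2.cvtColor(I,cv2.COLOR_BGR2HSV)
m=cv2.inRange(hsv,(20,120,100),(32,255,255)); m[:,:400]=0;m[:200]=0;m[260:]=0;m[:,500:]=0
v,u=np.nonzero(m); print("yellow",len(u),u.min(),u.max(),v.min(),v.max())
for z in (0.0125,): print(onplane(c,u.min(),v[u==u.min()].mean(),z),onplane(c,u.max(),v[u==u.max()].mean(),z))
print("depth z yellow",np.median(P[m>0][:,2]),P[m>0][:,2].max())
s=cv2.resize(I[150:260,290:510],None,fx=3.6,fy=3.6,interpolation=cv2.INTER_CUBIC); cv2.imwrite("pics/top_crop.png",s)
c2=load("scene")
s=cv2.resize(c2["img"][190:260,270:350],None,fx=8,fy=8,interpolation=cv2.INTER_CUBIC); cv2.imwrite("pics/scene_crop.png",s)
s=cv2.resize(I[165:220,305:360],None,fx=10,fy=10,interpolation=cv2.INTER_CUBIC); cv2.imwrite("pics/block_crop.png",s)
E
```

```text
yellow 257 461 489 225 234
[ 0.5008228  -0.28224457  0.0125    ] [ 0.49892136 -0.34878603  0.0125    ]
depth z yellow 0.022871918531909553 1.280433858952573
```

View pics/top_crop.png

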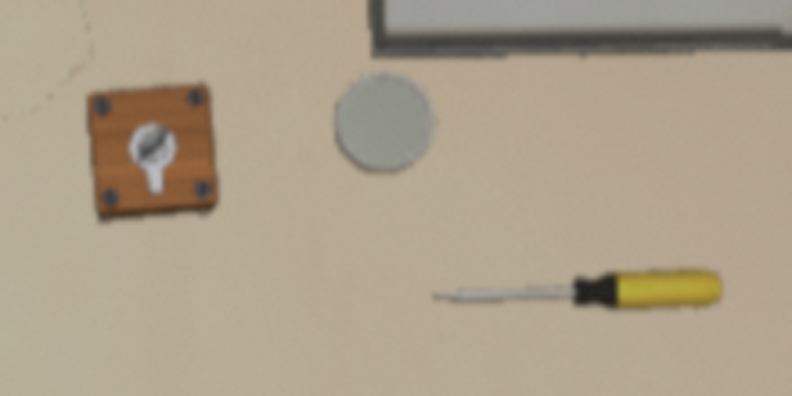

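View pics/scene_crop.png

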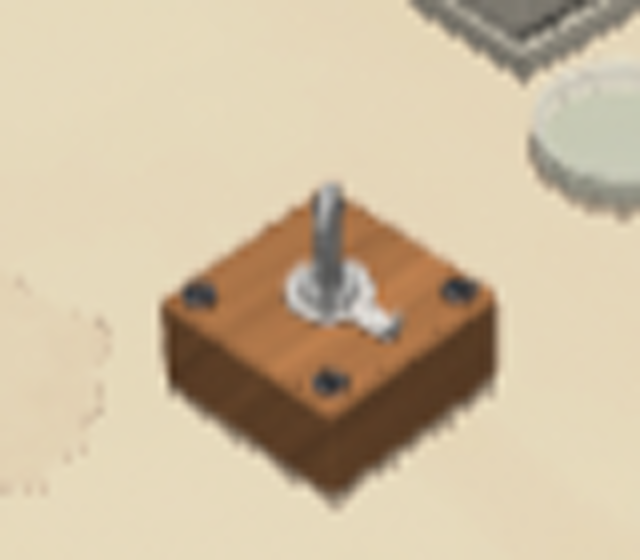

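View pics/block_crop.png

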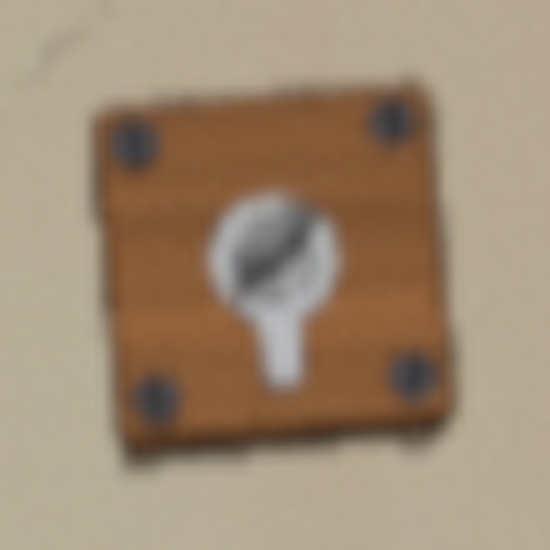

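```bash
python3 - <<'E'
from h import *
for n in ("top","scene"):
    c=load(n); P=cloud(c); hsv=cv2.cvtColor(c["img"],cv2.COLOR_BGR2HSV)
    X=P.reshape(-1,3)
    ok=c["depth"].ravel()>0
    b=ok&(abs(X[:,0]-0.6)<.1)&(abs(X[:,1]-0.02)<.12)&(X[:,2]>.032)&(X[:,2]<.05)
    xy=X[b][:,:2]; r=cv2.minAreaRect((xy*1000).astype(np.float32)); print(n,"block top",b.sum(),r,X[b][:,2].mean())
    e=ok&(abs(X[:,0]-0.6)<.1)&(abs(X[:,1]-0.02)<.12)&(X[:,2]>.055)&(X[:,2]<.1)
    E=X[e]; m=E.mean(0); print("eye",e.sum(),m,E[:,2].max())
    if len(E)>2:
        w,V=np.linalg.eigh(np.cov(E[:,:2].T)); print("dir",np.degrees(np.arctan2(V[1,1],V[0,1])),np.sqrt(w))
c=load("top")
# block top colour mask corners
hsv=cv2.cvtColor(c["img"],cv2.COLOR_BGR2HSV)
m=cv2.inRange(hsv,(5,90,70),(20,255,255)); m[:165]=0;m[220:]=0;m[:,:305]=0;m[:,360:]=0
cs=cv2.findContours(m,0,2)[0]; k=max(cs,key=cv2.contourArea); r=cv2.minAreaRect(k); print(r)
pts=np.array([onplane(c,*p,0.04)[:2] for p in cv2.boxPoints(r)]);print(pts,pts.mean(0),np.linalg.norm(np.diff(pts,axis=0),axis=1))
print("center",onplane(c,*r[0],0.04))
# screws corners in crop: px
for z,l in ((.04,[(13.5,14.3),(39.2,12),(15.5,39.8),(41.2,37.2)]),): 
    q=np.array([onplane(c,305+a-.45,165+b-.45,z) for a,b in l]); print("screws mean",q.mean(0))
# eye top bar line, washer, tab
print("tab",onplane(c,305+28.4-.45,165+38.3-.45,.047),"washer",onplane(c,305+27.4,165+25.2,.042))
w=load("wrist"); Rt=Ro.from_quat([ 0.980185069,0.198081091,-2.93e-5,-1.054e-3]).as_matrix()
p=-w["R"].T@w["t"]; print("cam in tool",Rt.T@(p-np.array([.24256538,-.57526595,.24059427]))," cam axes in tool\n",Rt.T@w["R"].T)
# machine
P=cloud(c); 
for u,v in ((400,155),(420,140),(397,184),(440,232),(430,232),(463,230),(475,230),(315,115),(168,269)): print(u,v,P[v,u])
E
```

```text
top block top 1124 ((585.7047729492188, 24.56557273864746), (80.21024322509766, 79.82691192626953), 5.288619041442871) 0.040134577749285805
eye 39 [0.58485006 0.02468221 0.07548941] 0.0858403026514303
dir 129.61995577169267 [0.00175399 0.00684392]
scene block top 633 ((582.24365234375, 28.197647094726562), (82.00694274902344, 80.86917114257812), 6.053225040435791) 0.03822094845312872
eye 40 [0.57998832 0.03020483 0.07063843] 0.085387170150025
dir 126.16897192030517 [0.00200807 0.00731649]
((332.03466796875, 191.34654235839844), (34.52779006958008, 33.63225555419922), 84.2894058227539)
[[ 0.61932129  0.06757898]
 [ 0.62781029 -0.01034583]
 [ 0.54737998 -0.01873365]
 [ 0.53899476  0.05889785]] [0.58337658 0.02434934] [0.07838583 0.08086649 0.07808304]
center [0.58329698 0.0243583  0.04      ]
screws mean [0.585613   0.02468059 0.04      ]
tab [0.55558039 0.0220938  0.047     ] washer [0.58570223 0.02353674 0.042     ]
cam in tool [ 0.06795042 -0.00103705 -0.14321755]  cam axes in tool
 [[ 7.48179839e-04 -9.68652892e-01 -2.48417019e-01]
 [ 9.99999191e-01  4.69265712e-04  1.18197878e-03]
 [-1.02835358e-03 -2.48417702e-01  9.68652460e-01]]
400 155 [ 0.65889325 -0.1269582   0.09299376]
420 140 [ 0.69334704 -0.17193931  0.09267683]
397 184 [ 0.60591869 -0.13031285  0.01290322]
440 232 [ 0.49276077 -0.23422874  0.0032158 ]
430 232 [ 0.4917823  -0.20801021  0.01549695]
463 230 [ 0.49639809 -0.28378423  0.02524784]
475 230 [ 0.4969025  -0.31319098  0.02093467]
315 115 [0.77391785 0.06660773 0.00274899]
168 269 [0.40058492 0.40130335 0.03686717]
```

```bash
python3 - <<'E'
from h import *
c=load("top")
t=onplane(c,410.8,232.2,.0125); b=onplane(c,490.3,230.2,.0125); print("tip",t,"butt",b,np.linalg.norm(t-b),np.degrees(np.arctan2(*(t-b)[1::-1])))
I=c["img"]; hsv=cv2.cvtColor(I,cv2.COLOR_BGR2HSV)
bg=cv2.medianBlur(I,51).astype(int); d=np.abs(I.astype(int)-bg).sum(2); m=(d>40); m[:215]=0;m[248:]=0;m[:,:400]=0;m[:,500:]=0
v,u=np.nonzero(m); print(u.min(),u.max())
for a in range(u.min(),u.max()+1,6): s=v[u==a]; print(a,s.min() if len(s) else None,s.max() if len(s) else None)
k=u>=455; f=np.polyfit(u[k],v[k],1);print(f, np.polyfit(u,v,1)); 
u0,u1=u.min()-.5,u.max()+.5; f=np.polyfit(u,v,1)
t=onplane(c,u0,np.polyval(f,u0),.0125); b=onplane(c,u1,np.polyval(f,u1),.0125);print(t,b,np.linalg.norm(t-b)); e=(t-b)/np.linalg.norm(t-b);print("az",np.degrees(np.arctan2(e[1],e[0])),"handle from tip",t-.14*e,"from butt",b+.05*e)
E
```

```text
tip [ 0.49118053 -0.16301891  0.0125    ] butt [ 0.49727867 -0.35185901  0.0125    ] 0.18893853984953052 91.84958839899882
410 490
410 231 233
416 232 234
422 232 234
428 232 234
434 231 233
440 230 233
446 229 233
452 226 235
458 225 236
464 225 236
470 224 236
476 224 236
482 224 235
488 225 234
[-3.50137207e-02  2.46580198e+02] [-4.54032423e-02  2.51483798e+02]
[ 0.4895179  -0.15993225  0.0125    ] [ 0.49962832 -0.35236099  0.0125    ] 0.19269416281698706
az 93.00761932611086 handle from tip [ 0.49686352 -0.29973941  0.0125    ] from butt [ 0.49700488 -0.30242986  0.0125    ]
```

```bash
cat > mv.py <<'E'
import sys
from h import *
from rig import telemetry
def tgt(az):
    a=np.radians(az); return np.array([[np.cos(a),np.sin(a),0],[np.sin(a),-np.cos(a),0],[0,0,-1]]).T if 0 else np.column_stack([[np.cos(a),np.sin(a),0],[np.sin(a),-np.cos(a),0],[0,0,-1]])
def delta(p,az,o=None):
    o=o or telemetry.get_obs(); R=Ro.from_quat(o["tool_rot"]).as_matrix()
    d=R.T@(np.array(p)-o["position"]); r=Ro.from_matrix(R.T@tgt(az)).as_rotvec(degrees=True)
    return d,r
def st():
    o=telemetry.get_obs(); R=Ro.from_quat(o["tool_rot"]).as_matrix()
    print("t",round(o["time"],2),"pos",o["position"].round(4),"az",round(float(np.degrees(np.arctan2(R[1,0],R[0,0]))),2),"q",o["q"].round(3),"F",o["ft_force"].round(2),"M",o["moment"].round(3),"g",round(float(o["grip_width"]),4))
    return o
if __name__=="__main__":
    st(); a=list(map(float,sys.argv[1:])); d,r=delta(a[:3],a[3]); print("d mm",(d*1000).round(1),"r deg",r.round(2))
E
python3 mv.py .497 -.301 .12 92.3
```

```text
t 0.15 pos [ 0.2426 -0.5754  0.2408] az 22.85 q [-1.35   0.528  1.434 -0.     1.181 -0.178] F [-0.93  0.87  0.28] M [-0.037  0.014 -0.036] g 0.0871
d mm [ 341.  -153.9  121.1] r deg [ -0.07  -0.07 -69.45]
```

Emit:
{"op": "step_arm", "data": {
  "targets": [
    {"dx": 0.048, "dy": -0.022, "dz": 0.0, "rz": -10},
    {"dx": 0.097, "dy": -0.044, "dz": 0.0, "rz": -20},
    {"dx": 0.146, "dy": -0.066, "dz": 0.02, "rz": -30},
    {"dx": 0.195, "dy": -0.088, "dz": 0.04, "rz": -40},
    {"dx": 0.244, "dy": -0.11, "dz": 0.06, "rz": -50}
  ],
  "gripper": 1,
  "force": 50
}}

```text
invalid input
```

```bash
python3 mv.py .497 -.301 .12 92.3
```

```text
t 0.15 pos [ 0.2426 -0.5754  0.2408] az 22.85 q [-1.35   0.528  1.434 -0.     1.181 -0.178] F [-0.93  0.87  0.28] M [-0.037  0.014 -0.036] g 0.0871
d mm [ 341.  -153.9  121.1] r deg [ -0.07  -0.07 -69.45]
```

All six fields seem to be needed.

Emit:
{"op": "step_arm", "data": {
  "targets": [
    {"dx": 0.048, "dy": -0.022, "dz": 0.0, "rx": 0, "ry": 0, "rz": -10},
    {"dx": 0.097, "dy": -0.044, "dz": 0.0, "rx": 0, "ry": 0, "rz": -20},
    {"dx": 0.146, "dy": -0.066, "dz": 0.02, "rx": 0, "ry": 0, "rz": -30},
    {"dx": 0.195, "dy": -0.088, "dz": 0.04, "rx": 0, "ry": 0, "rz": -40},
    {"dx": 0.244, "dy": -0.11, "dz": 0.06, "rx": 0, "ry": 0, "rz": -50}
  ],
  "gripper": 1,
  "force": 50
}}

```text
time: 0.78
position: [0.4257, -0.3779, 0.1804]
tool_rot: [0.803, 0.596, 0.0, -0.001]
ft_force: [0.2, -0.7, 0.4]
grip_width: 0.0873
```

```bash
python3 mv.py .497 -.301 .12 92.3
```

```text
t 0.78 pos [ 0.4257 -0.3779  0.1804] az 73.16 q [-9.230e-01  5.320e-01  1.634e+00  1.000e-03  9.770e-01 -6.290e-01] F [ 0.2  -0.66  0.43] M [-0.044 -0.057 -0.041] g 0.0873
d mm [94.2 46.  60.5] r deg [ -0.02  -0.08 -19.14]
```

Emit:
{"op": "step_arm", "data": {
  "targets": [
    {"dx": 0.045, "dy": 0.022, "dz": 0.03, "rx": 0, "ry": 0, "rz": -10},
    {"dx": 0.094, "dy": 0.046, "dz": 0.06, "rx": 0, "ry": 0, "rz": -19.1},
    {"dx": 0.094, "dy": 0.046, "dz": 0.06, "rx": 0, "ry": 0, "rz": -19.1},
    {"dx": 0.094, "dy": 0.046, "dz": 0.06, "rx": 0, "ry": 0, "rz": -19.1},
    {"dx": 0.094, "dy": 0.046, "dz": 0.06, "rx": 0, "ry": 0, "rz": -19.1}
  ]
}}

```text
time: 1.4
position: [0.4967, -0.3027, 0.1213]
tool_rot: [0.694, 0.72, 0.0, 0.0]
ft_force: [-0.2, 0.8, -0.4]
grip_width: 0.0872
```

```bash
python3 mv.py .497 -.301 .021 92.3; python3 - <<'E'
from rig import viewer
import cv2,numpy as np
c=viewer.camera("wrist"); cv2.imwrite("pics/b_wrist.png",c["img"]); np.savez("b_wrist.npz",**c)
E
```

```text
t 1.4 pos [ 0.4967 -0.3027  0.1213] az 92.14 q [-7.400e-01  6.310e-01  1.646e+00  1.000e-03  8.630e-01 -7.780e-01] F [-0.2   0.84 -0.37] M [ 0.036 -0.101 -0.   ] g 0.0872
d mm [  1.7   0.2 100.3] r deg [ 0.06 -0.   -0.16]
```

View pics/b_wrist.png

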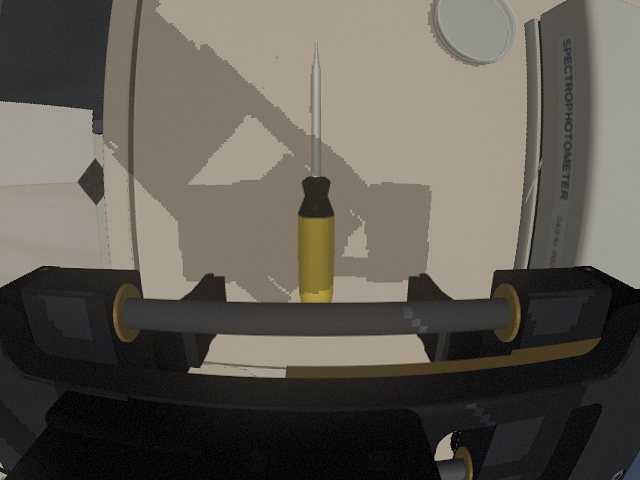

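Wrist view: driver centred between the jaws, tip at (316,43), handle front at (316,178). I'll check the position through the fisheye rays.

```bash
cat >> h.py <<'E'
def fray(c,u,v):
    K=c["K"]; x=(u-K[0,2]);y=(v-K[1,2]); r=np.hypot(x,y); th=r/K[0,0]
    d=np.array([np.sin(th)*x/max(r,1e-9),np.sin(th)*y/max(r,1e-9),np.cos(th)])
    return -c["R"].T@c["t"], c["R"].T@d
def fplane(c,u,v,z):
    o,d=fray(c,u,v); return o+d*(z-o[2])/d[2]
def fproj(c,X):
    p=c["R"]@np.asarray(X,float)+c["t"]; s=np.hypot(p[0],p[1]); th=np.arctan2(s,p[2]); return c["K"][:2,2]+c["K"][0,0]*th*p[:2]/max(s,1e-9)
E
python3 - <<'E'
from h import *
c=load("wrist","b")
t=fplane(c,316.5,43,.0125); s=fplane(c,316.5,177,.0125); print(t,s,np.linalg.norm(t-s)); e=(t-s)/np.linalg.norm(t-s); print(np.degrees(np.arctan2(e[1],e[0])), t-.14*e, s-.045*e)
E
```

```text
[ 0.49168409 -0.16016678  0.0125    ] [ 0.49521883 -0.25301065  0.0125    ] 0.09291113663909986
92.1803052909818 [ 0.49701029 -0.30006542  0.0125    ] [ 0.49693082 -0.29797807  0.0125    ]
```

Emit:
{"op": "step_arm", "data": {
  "targets": [
    {"dx": 0.002, "dy": 0, "dz": 0.04, "rx": 0, "ry": 0, "rz": 0},
    {"dx": 0.0025, "dy": 0, "dz": 0.08, "rx": 0, "ry": 0, "rz": 0},
    {"dx": 0.0025, "dy": 0, "dz": 0.1, "rx": 0, "ry": 0, "rz": 0},
    {"dx": 0.0025, "dy": 0, "dz": 0.1, "rx": 0, "ry": 0, "rz": 0},
    {"dx": 0.0025, "dy": 0, "dz": 0.1, "rx": 0, "ry": 0, "rz": 0}
  ]
}}

```text
time: 2.08
position: [0.4965, -0.3015, 0.022]
tool_rot: [0.695, 0.719, 0.0, 0.001]
ft_force: [0.1, -0.5, -0.1]
grip_width: 0.0872
```

```bash
python3 mv.py .497 -.300 .021 92.2
```

```text
t 2.08 pos [ 0.4965 -0.3015  0.022 ] az 92.03 q [-7.380e-01  7.920e-01  1.687e+00  1.000e-03  6.610e-01 -7.750e-01] F [ 0.14 -0.48 -0.13] M [-0.016 -0.087  0.003] g 0.0872
d mm [1.5 0.5 1. ] r deg [ 0.11  0.05 -0.17]
```

Emit:
{"op": "step_arm", "data": {
  "targets": [
    {"dx": 0.001, "dy": 0, "dz": 0, "rx": 0, "ry": 0, "rz": 0},
    {"dx": 0.001, "dy": 0, "dz": 0, "rx": 0, "ry": 0, "rz": 0},
    {"dx": 0.001, "dy": 0, "dz": 0, "rx": 0, "ry": 0, "rz": 0},
    {"dx": 0.001, "dy": 0, "dz": 0, "rx": 0, "ry": 0, "rz": 0},
    {"dx": 0.001, "dy": 0, "dz": 0, "rx": 0, "ry": 0, "rz": 0}
  ],
  "gripper": 0,
  "force": 50
}}

```text
time: 2.7
position: [0.4965, -0.3004, 0.022]
tool_rot: [0.694, 0.72, 0.0, 0.001]
ft_force: [0.0, 0.2, 0.2]
grip_width: 0.045
```

Emit:
{"op": "step_arm", "data": {
  "targets": [
    {"dx": 0, "dy": 0, "dz": 0, "rx": 0, "ry": 0, "rz": 0},
    {"dx": 0, "dy": 0, "dz": -0.04, "rx": 0, "ry": 0, "rz": 0},
    {"dx": 0, "dy": 0, "dz": -0.08, "rx": 0, "ry": 0, "rz": 0},
    {"dx": 0, "dy": 0, "dz": -0.12, "rx": 0, "ry": 0, "rz": 0},
    {"dx": 0, "dy": 0, "dz": -0.16, "rx": 0, "ry": 0, "rz": 0}
  ]
}}

```text
time: 3.32
position: [0.496, -0.3001, 0.1832]
tool_rot: [0.694, 0.72, 0.0, 0.001]
ft_force: [0.4, -0.5, 0.3]
grip_width: 0.0015
```

```bash
python3 mv.py .6 -.12 .2 150; python3 - <<'E'
from rig import viewer
import cv2,numpy as np
c=viewer.camera("wrist"); cv2.imwrite("pics/c_wrist.png",c["img"]); np.savez("c_wrist.npz",**c)
E
```

```text
t 3.33 pos [ 0.496  -0.3001  0.1832] az 92.03 q [-7.370e-01  5.390e-01  1.607e+00  1.000e-03  9.930e-01 -7.730e-01] F [ 0.38 -0.5   0.32] M [-0.052 -0.102 -0.027] g 0.0015
d mm [176.3 110.4 -16.7] r deg [  0.07   0.09 -57.97]
```

View pics/c_wrist.png

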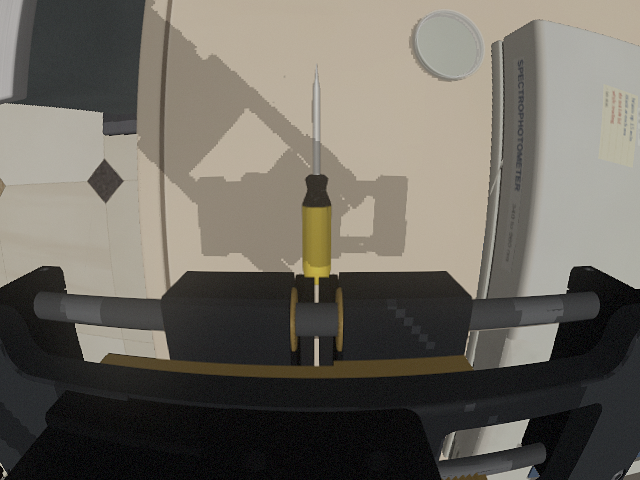

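I lifted before the fingers had finished closing, so they shut above the driver. It still lies where it was, with its tip at (316,65). I'll reopen, go down again and wait longer.

Emit:
{"op": "step_arm", "data": {
  "targets": [
    {"dx": 0, "dy": 0, "dz": 0.04, "rx": 0, "ry": 0, "rz": 0},
    {"dx": 0, "dy": 0, "dz": 0.06, "rx": 0, "ry": 0, "rz": 0},
    {"dx": 0, "dy": 0, "dz": 0.08, "rx": 0, "ry": 0, "rz": 0},
    {"dx": 0, "dy": 0, "dz": 0.1, "rx": 0, "ry": 0, "rz": 0},
    {"dx": 0, "dy": 0, "dz": 0.1, "rx": 0, "ry": 0, "rz": 0}
  ],
  "gripper": 0.7
}}

```text
time: 4.0
position: [0.4984, -0.3019, 0.0871]
tool_rot: [0.694, 0.72, 0.001, 0.004]
ft_force: [-0.3, -0.3, -0.5]
grip_width: 0.0431
```

Emit:
{"op": "step_arm", "data": {
  "targets": [
    {"dx": 0, "dy": 0, "dz": 0, "rx": 0, "ry": 0, "rz": 0},
    {"dx": 0, "dy": 0, "dz": 0, "rx": 0, "ry": 0, "rz": 0},
    {"dx": 0, "dy": 0, "dz": 0, "rx": 0, "ry": 0, "rz": 0},
    {"dx": 0, "dy": 0, "dz": 0, "rx": 0, "ry": 0, "rz": 0},
    {"dx": 0, "dy": 0, "dz": 0, "rx": 0, "ry": 0, "rz": 0}
  ]
}}

```text
time: 4.62
position: [0.4984, -0.3019, 0.0873]
tool_rot: [0.694, 0.72, 0.001, 0.004]
ft_force: [0.1, -0.4, -0.3]
grip_width: 0.0611
```

```bash
python3 mv.py .497 -.300 .021 92.2; python3 - <<'E'
from rig import viewer
import cv2,numpy as np
from h import *
c=viewer.camera("wrist"); cv2.imwrite("pics/d_wrist.png",c["img"]); np.savez("d_wrist.npz",**c)
E
```

```text
t 4.62 pos [ 0.4984 -0.3019  0.0873] az 92.05 q [-7.370e-01  6.830e-01  1.667e+00  1.000e-03  7.830e-01 -7.730e-01] F [ 0.11 -0.41 -0.32] M [-0.064 -0.07  -0.06 ] g 0.0611
d mm [ 2.3 -1.8 66.3] r deg [ 0.36  0.29 -0.15]
```

View pics/d_wrist.png

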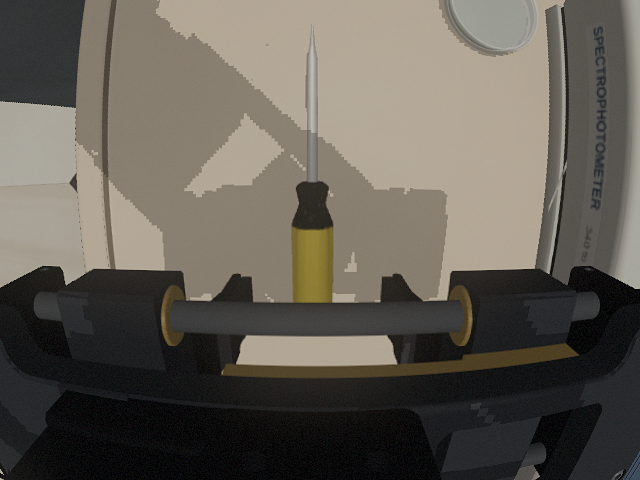

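Emit:
{"op": "step_arm", "data": {
  "targets": [
    {"dx": 0.002, "dy": -0.0018, "dz": 0.03, "rx": 0.3, "ry": 0.3, "rz": 0},
    {"dx": 0.002, "dy": -0.0018, "dz": 0.055, "rx": 0.4, "ry": 0.3, "rz": 0},
    {"dx": 0.002, "dy": -0.0018, "dz": 0.066, "rx": 0.4, "ry": 0.3, "rz": 0},
    {"dx": 0.002, "dy": -0.0018, "dz": 0.066, "rx": 0.4, "ry": 0.3, "rz": 0},
    {"dx": 0.002, "dy": -0.0018, "dz": 0.066, "rx": 0.4, "ry": 0.3, "rz": 0}
  ]
}}

```text
time: 5.3
position: [0.4973, -0.3006, 0.0217]
tool_rot: [0.694, 0.72, -0.0, 0.0]
ft_force: [0.0, 0.0, -0.6]
grip_width: 0.0611
```

Emit:
{"op": "step_arm", "data": {
  "targets": [
    {"dx": 0, "dy": 0, "dz": 0, "rx": 0, "ry": 0, "rz": 0},
    {"dx": 0, "dy": 0, "dz": 0, "rx": 0, "ry": 0, "rz": 0},
    {"dx": 0, "dy": 0, "dz": 0, "rx": 0, "ry": 0, "rz": 0},
    {"dx": 0, "dy": 0, "dz": 0, "rx": 0, "ry": 0, "rz": 0},
    {"dx": 0, "dy": 0, "dz": 0, "rx": 0, "ry": 0, "rz": 0}
  ],
  "gripper": 0,
  "force": 55
}}

```text
time: 5.92
position: [0.4973, -0.3006, 0.0217]
tool_rot: [0.694, 0.72, -0.0, 0.0]
ft_force: [-0.1, 0.9, 0.5]
grip_width: 0.0245
```

Emit:
{"op": "step_arm", "data": {
  "targets": [
    {"dx": 0, "dy": 0, "dz": 0, "rx": 0, "ry": 0, "rz": 0},
    {"dx": 0, "dy": 0, "dz": 0, "rx": 0, "ry": 0, "rz": 0},
    {"dx": 0, "dy": 0, "dz": 0, "rx": 0, "ry": 0, "rz": 0},
    {"dx": 0, "dy": 0, "dz": 0, "rx": 0, "ry": 0, "rz": 0},
    {"dx": 0, "dy": 0, "dz": 0, "rx": 0, "ry": 0, "rz": 0}
  ]
}}

```text
time: 6.55
position: [0.4973, -0.3006, 0.0217]
tool_rot: [0.694, 0.72, -0.0, 0.0]
ft_force: [-0.6, 0.5, 0.3]
grip_width: 0.0248
```

```bash
python3 mv.py .497 -.300 .18 92.2
```

```text
t 6.55 pos [ 0.4973 -0.3006  0.0217] az 92.06 q [-7.360e-01  7.930e-01  1.685e+00 -1.000e-03  6.640e-01 -7.710e-01] F [-0.57  0.53  0.29] M [-0.017 -0.061  0.03 ] g 0.0248
d mm [   0.5   -0.3 -158.3] r deg [-0.    0.03 -0.14]
```

Emit:
{"op": "step_arm", "data": {
  "targets": [
    {"dx": 0, "dy": 0, "dz": -0.05, "rx": 0, "ry": 0, "rz": 0},
    {"dx": 0, "dy": 0, "dz": -0.1, "rx": 0, "ry": 0, "rz": -8},
    {"dx": 0.03, "dy": 0.02, "dz": -0.145, "rx": 0, "ry": 0, "rz": -18},
    {"dx": 0.07, "dy": 0.045, "dz": -0.185, "rx": 0, "ry": 0, "rz": -28},
    {"dx": 0.115, "dy": 0.07, "dz": -0.22, "rx": 0, "ry": 0, "rz": -38}
  ]
}}

```text
time: 7.18
position: [0.5637, -0.1824, 0.2433]
tool_rot: [0.42, 0.907, -0.0, 0.001]
ft_force: [1.2, -0.6, -1.6]
grip_width: 0.0245
```

```bash
python3 mv.py .7345 .0943 .22 205; python3 - <<'E'
from rig import viewer
import cv2,numpy as np
c=viewer.camera("wrist"); cv2.imwrite("pics/e_wrist.png",c["img"])
E
```

```text
t 7.17 pos [ 0.5637 -0.1824  0.2433] az 130.31 q [-0.501  0.481  1.516 -0.     1.143 -1.204] F [ 1.22 -0.62 -1.64] M [-0.024 -0.149  0.036] g 0.0245
d mm [100.5 309.2  23.2] r deg [-5.000e-02  8.000e-02 -7.469e+01]
```

View pics/e_wrist.png

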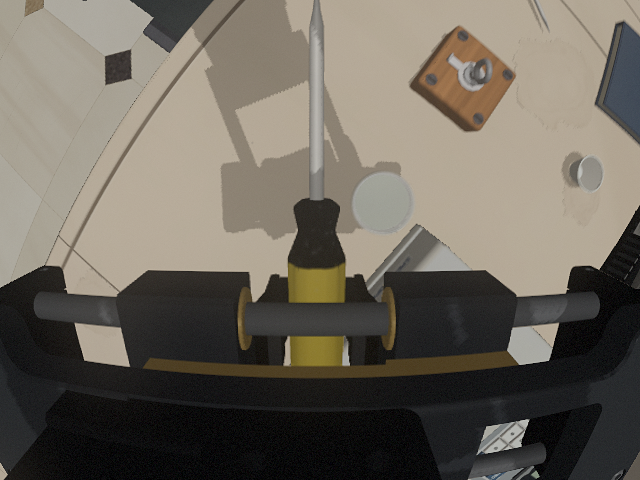

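The driver is held and lines up with the tool axis: tip at (316,0), block at (462,78). Continuing.

Emit:
{"op": "step_arm", "data": {
  "targets": [
    {"dx": 0.013, "dy": 0.041, "dz": 0, "rx": 0, "ry": 0, "rz": -10},
    {"dx": 0.026, "dy": 0.082, "dz": 0, "rx": 0, "ry": 0, "rz": -20},
    {"dx": 0.039, "dy": 0.123, "dz": 0, "rx": 0, "ry": 0, "rz": -30},
    {"dx": 0.053, "dy": 0.165, "dz": 0, "rx": 0, "ry": 0, "rz": -40},
    {"dx": 0.067, "dy": 0.206, "dz": 0, "rx": 0, "ry": 0, "rz": -50}
  ]
}}

```text
time: 7.85
position: [0.6806, 0.0096, 0.2488]
tool_rot: [-0.009, 1.0, 0.0, 0.005]
ft_force: [0.4, -0.7, -1.0]
grip_width: 0.0245
```

```bash
python3 mv.py .7345 .0943 .20 205
```

```text
t 7.85 pos [0.6806 0.0096 0.2488] az -178.91 q [-0.15   0.594  1.281  0.002  1.257 -1.741] F [ 0.39 -0.72 -1.01] M [ 0.101 -0.144 -0.004] g 0.0245
d mm [-55.   83.6  49.3] r deg [ -0.11   0.56 -23.91]
```

Emit:
{"op": "step_arm", "data": {
  "targets": [
    {"dx": -0.018, "dy": 0.028, "dz": 0.015, "rx": 0, "ry": 0.2, "rz": -8},
    {"dx": -0.036, "dy": 0.056, "dz": 0.03, "rx": 0, "ry": 0.4, "rz": -16},
    {"dx": -0.055, "dy": 0.0836, "dz": 0.049, "rx": 0, "ry": 0.6, "rz": -23.9},
    {"dx": -0.055, "dy": 0.0836, "dz": 0.049, "rx": 0, "ry": 0.6, "rz": -23.9},
    {"dx": -0.055, "dy": 0.0836, "dz": 0.049, "rx": 0, "ry": 0.6, "rz": -23.9}
  ]
}}

```text
time: 8.48
position: [0.734, 0.0938, 0.1998]
tool_rot: [-0.216, 0.976, -0.001, -0.001]
ft_force: [0.0, -0.9, -1.0]
grip_width: 0.0245
```

```bash
python3 mv.py .7345 .0943 .076 205; python3 - <<'E'
from rig import viewer
import cv2,numpy as np
c=viewer.camera("wrist"); cv2.imwrite("pics/f_wrist.png",c["img"]);np.savez("f_wrist.npz",**c)
cv2.imwrite("pics/f_crop.png",cv2.resize(c["img"][0:180,180:460],None,fx=2.8,fy=2.8,interpolation=cv2.INTER_CUBIC))
E
```

```text
t 8.47 pos [0.734  0.0938 0.1998] az -155.07 q [-0.022  0.731  1.143 -0.003  1.269 -2.028] F [ 0.04 -0.85 -1.05] M [ 0.101 -0.11   0.033] g 0.0245
d mm [ -1.    0.4 123.7] r deg [-0.1  -0.15 -0.07]
```

View pics/f_crop.png

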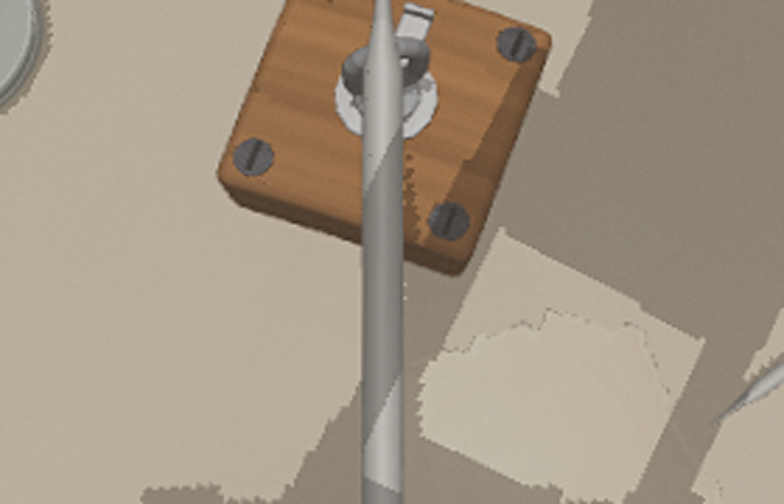

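```bash
python3 - <<'E'
from h import *
c=load("wrist","f")
f=lambda x,y,z: fplane(c,180+x/2.8-.3,y/2.8-.3,z)
for z in (.070,.078,.0845):
    a=f(343,76,z);b=f(429,58,z); d=b-a; print(z,a,b,(a+b)/2,np.linalg.norm(d),np.degrees(np.arctan2(d[1],d[0])))
print("screws",f(254,157,.04),f(450,220,.04),f(517,44,.04)); print("blk ctr from diag",(f(254,157,.04)+f(517,44,.04))/2)
print("tab",f(417,10,.047)); 
print("tip",f(381,0,.19)) 
print(fproj(c,[.585,.0245,.0675])*1, fproj(c,[.585,.0245,.0845]))
P=cloud  # depth on ring
K=c["K"];u,v=np.meshgrid(np.arange(640),np.arange(480)); 
x=u-K[0,2];y=v-K[1,2];r=np.hypot(x,y);th=r/K[0,0]
D=c["depth"]; s=np.tan(th)*D/np.maximum(r,1e-9); Pc=np.stack([x*s,y*s,D],-1); W=(Pc-c["t"])@c["R"]
m=(W[...,2]>.055)&(W[...,2]<.09)&(np.hypot(W[...,0]-.585,W[...,1]-.0245)<.02)&(D>0)
E=W[m]; print(m.sum(),E.mean(0),E.max(0),E.min(0)); k=E[:,2]>.078
w,V=np.linalg.eigh(np.cov(E[:,:2].T)); print(np.degrees(np.arctan2(V[1,1],V[0,1])),np.sqrt(w))
E
```

```text
0.07 [0.59205504 0.01705057 0.07      ] [0.57767579 0.03528712 0.07      ] [0.58486542 0.02616884 0.07      ] 0.023223577762105894 128.25526342323477
0.078 [0.59442596 0.01851121 0.078     ] [0.58046797 0.03621349 0.078     ] [0.58744696 0.02736235 0.078     ] 0.022543214229936978 128.2552634232347
0.0845 [0.59635233 0.01969797 0.0845    ] [0.58273661 0.03696617 0.0845    ] [0.58954447 0.02833207 0.0845    ] 0.021990418860049703 128.2552634232346
screws [ 0.61674595 -0.00120107  0.04      ] [0.61089879 0.05859712 0.04      ] [0.55116461 0.05300103 0.04      ]
blk ctr from diag [0.58395528 0.02589998 0.04      ]
tab [0.55682439 0.02296153 0.047     ]
tip [0.61364598 0.03861636 0.19      ]
[315.45972525  23.87019936] [315.34798791  16.23435358]
254 [0.58528402 0.02696468 0.07342835] [0.59360467 0.03575608 0.08483561] [0.57652947 0.01663974 0.05563776]
130.63495908835762 [0.00143914 0.00818985]
```

Emit:
{"op": "step_arm", "data": {
  "targets": [
    {"dx": -0.001, "dy": 0.001, "dz": 0.04, "rx": 0, "ry": 0, "rz": 0},
    {"dx": -0.001, "dy": 0.001, "dz": 0.08, "rx": 0, "ry": 0, "rz": 0},
    {"dx": -0.001, "dy": 0.001, "dz": 0.11, "rx": 0, "ry": 0, "rz": 0},
    {"dx": -0.001, "dy": 0.001, "dz": 0.123, "rx": 0, "ry": 0, "rz": 0},
    {"dx": -0.001, "dy": 0.001, "dz": 0.123, "rx": 0, "ry": 0, "rz": 0}
  ]
}}

```text
time: 9.15
position: [0.7345, 0.0936, 0.0775]
tool_rot: [-0.215, 0.977, -0.001, -0.001]
ft_force: [-0.5, 0.7, 0.5]
grip_width: 0.0244
```

```bash
python3 mv.py .7345 .0952 .0767 205; python3 - <<'E'
from rig import viewer
import cv2,numpy as np
c=viewer.camera("wrist"); cv2.imwrite("pics/g_wrist.png",c["img"]);np.savez("g_wrist.npz",**c)
cv2.imwrite("pics/g_crop.png",cv2.resize(c["img"][0:180,180:460],None,fx=2.8,fy=2.8,interpolation=cv2.INTER_CUBIC))
c=viewer.camera("scene");np.savez("g_scene.npz",**c)
cv2.imwrite("pics/g_scene.png",cv2.resize(c["img"][160:270,240:400],None,fx=5,fy=5,interpolation=cv2.INTER_CUBIC))
E
```

```text
t 9.15 pos [0.7345 0.0936 0.0775] az -155.17 q [-0.023  0.865  1.22  -0.003  1.058 -2.025] F [-0.45  0.73  0.52] M [ 0.152 -0.104  0.013] g 0.0244
d mm [-0.7  1.4  0.8] r deg [-0.11 -0.12 -0.17]
```

View pics/g_crop.png

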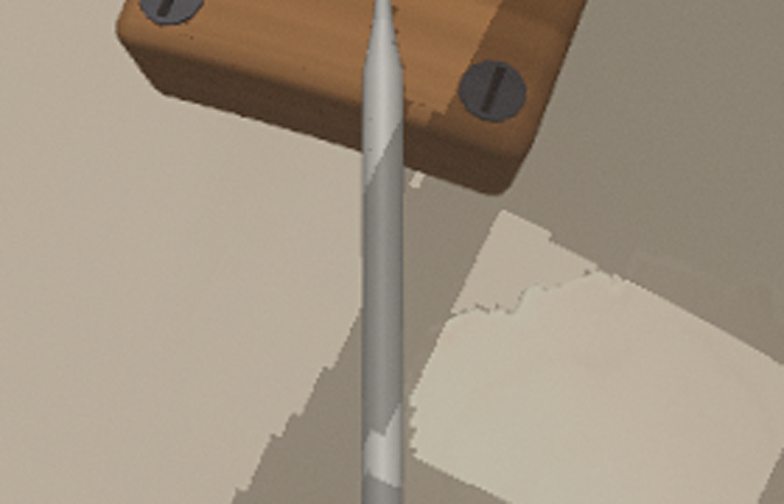

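View pics/g_scene.png

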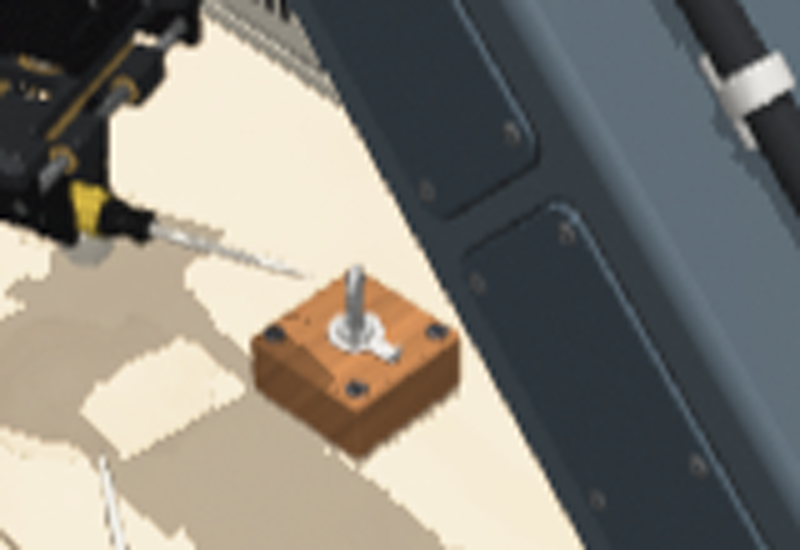

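```bash
python3 - <<'E'
from h import *
c=load("scene","g"); print("pred tip",proj(c,[.607,.0346,.0683]),"pred eye",proj(c,[.585,.0255,.0675]))
# cast scene rays: tip & ring centre
for u,v in ((240+303/5,160+275/5),(240+355/5,160+292/5)): print(onplane(c,u,v,.068))
E
```

```text
pred tip [302.47349095 214.6900108 ] pred eye [310.67756981 217.63877576]
[0.60951691 0.03878613 0.068     ]
[0.58177229 0.02712136 0.068     ]
```

Emit:
{"op": "step_arm", "data": {
  "targets": [
    {"dx": 0, "dy": 0.0013, "dz": 0.0007, "rx": 0, "ry": 0, "rz": 0},
    {"dx": 0.01, "dy": 0.0013, "dz": 0.0007, "rx": 0, "ry": 0, "rz": 0},
    {"dx": 0.02, "dy": 0.0013, "dz": 0.0007, "rx": 0, "ry": 0, "rz": 0},
    {"dx": 0.03, "dy": 0.0013, "dz": 0.0007, "rx": 0, "ry": 0, "rz": 0},
    {"dx": 0.035, "dy": 0.0013, "dz": 0.0007, "rx": 0, "ry": 0, "rz": 0}
  ]
}}

```text
time: 9.88
position: [0.7025, 0.08, 0.0786]
tool_rot: [-0.215, 0.977, -0.001, 0.001]
ft_force: [1.1, -0.4, -1.8]
grip_width: 0.0246
```

```bash
python3 mv.py .6784 .0690 .0767 205; python3 - <<'E'
from rig import viewer
import cv2,numpy as np
c=viewer.camera("wrist"); cv2.imwrite("pics/i_wrist.png",c["img"]);np.savez("i_wrist.npz",**c)
cv2.imwrite("pics/i_crop.png",cv2.resize(c["img"][0:180,180:460],None,fx=2.8,fy=2.8,interpolation=cv2.INTER_CUBIC))
c=viewer.camera("scene")
cv2.imwrite("pics/i_scene.png",cv2.resize(c["img"][180:270,240:360],None,fx=6,fy=6,interpolation=cv2.INTER_CUBIC))
E
```

```text
t 9.88 pos [0.7025 0.08   0.0786] az -155.16 q [-0.043  0.823  1.323 -0.003  0.994 -2.046] F [ 1.1  -0.41 -1.81] M [ 0.133 -0.088 -0.018] g 0.0246
d mm [26.5  0.2  1.9] r deg [-0.18  0.03 -0.16]
```

View pics/i_crop.png

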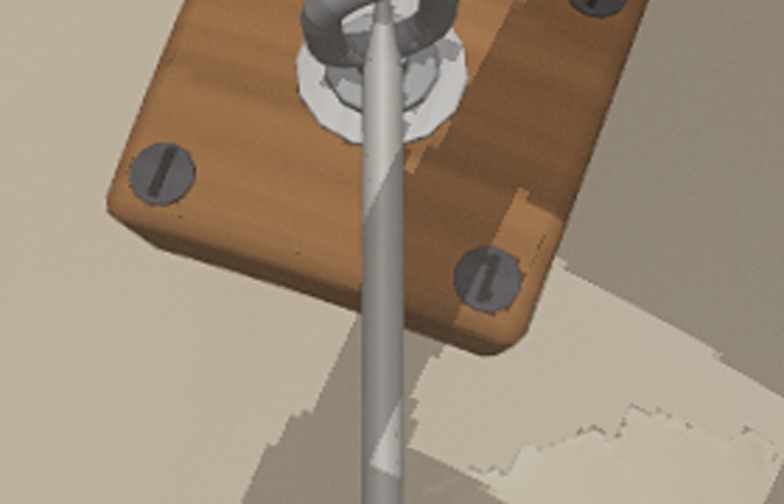

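View pics/i_scene.png

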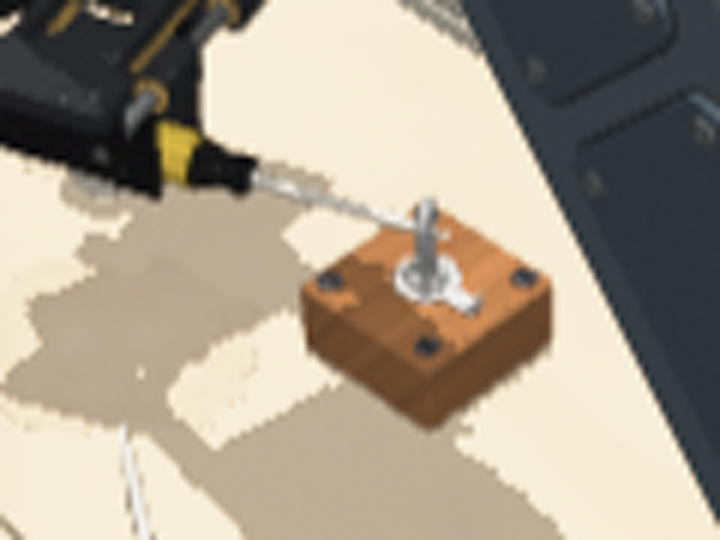

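The shaft enters the ring near its centre: in the wrist crop the ring sits at (303–455, 20) and the shaft at 382. Inserting further.

Emit:
{"op": "step_arm", "data": {
  "targets": [
    {"dx": 0.007, "dy": 0, "dz": 0.0015, "rx": 0, "ry": 0, "rz": 0},
    {"dx": 0.014, "dy": 0, "dz": 0.0015, "rx": 0, "ry": 0, "rz": 0},
    {"dx": 0.021, "dy": 0, "dz": 0.0015, "rx": 0, "ry": 0, "rz": 0},
    {"dx": 0.0265, "dy": 0, "dz": 0.0015, "rx": 0, "ry": 0, "rz": 0},
    {"dx": 0.0265, "dy": 0, "dz": 0.0015, "rx": 0, "ry": 0, "rz": 0}
  ]
}}

```text
time: 10.6
position: [0.6784, 0.0687, 0.0771]
tool_rot: [-0.215, 0.977, -0.001, 0.0]
ft_force: [-0.3, 0.1, 0.3]
grip_width: 0.0245
```

```bash
cat > shot.py <<'E'
import sys
from rig import viewer
import cv2,numpy as np
n=sys.argv[1]
c=viewer.camera("wrist"); cv2.imwrite(f"pics/{n}_wrist.png",c["img"]);np.savez(f"{n}_wrist.npz",**c)
cv2.imwrite(f"pics/{n}_crop.png",cv2.resize(c["img"][0:180,180:460],None,fx=2.8,fy=2.8,interpolation=cv2.INTER_CUBIC))
if len(sys.argv)>2:
    c=viewer.camera("scene");np.savez(f"{n}_scene.npz",**c)
    cv2.imwrite(f"pics/{n}_scene.png",cv2.resize(c["img"][180:270,240:360],None,fx=6,fy=6,interpolation=cv2.INTER_CUBIC))
E
python3 mv.py .6784 .0690 .0767 205; python3 shot.py j 1
```

```text
t 10.6 pos [0.6784 0.0687 0.0771] az -155.18 q [-0.061  0.798  1.396 -0.003  0.946 -2.064] F [-0.3   0.1   0.28] M [ 0.142 -0.078  0.031] g 0.0245
d mm [-0.1  0.3  0.4] r deg [-0.17  0.02 -0.18]
```

View pics/j_crop.png

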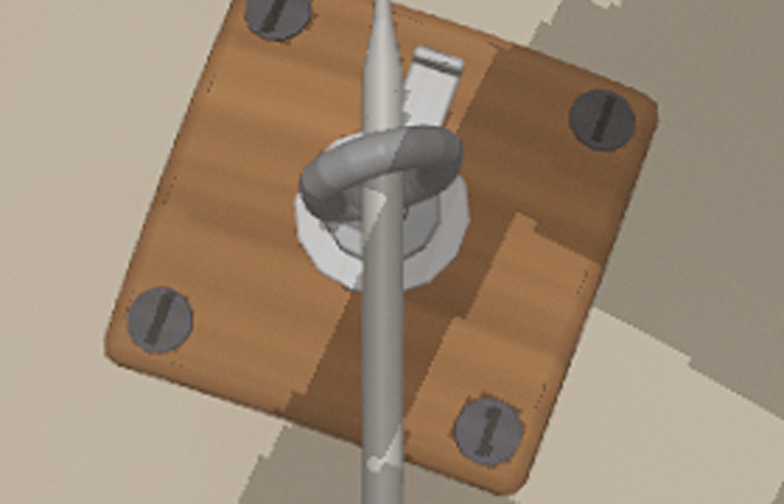

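View pics/j_scene.png

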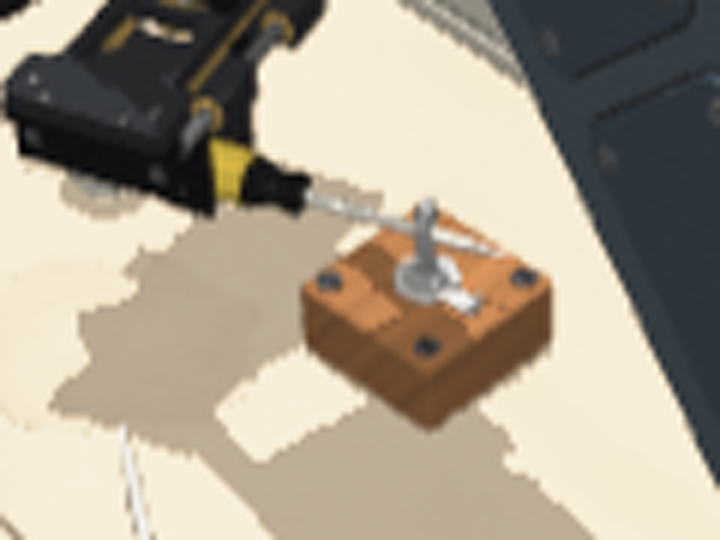

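The shaft is through the ring and centred: ring at 303–462, shaft at 382, tip beyond it. The tab tip shows at crop (438,58). Now the turn clockwise, which is +rz and circles the eye axis at R = 0.103 m.

Emit:
{"op": "step_arm", "data": {
  "targets": [
    {"dx": 0.0004, "dy": -0.009, "dz": 0, "rx": 0, "ry": 0, "rz": 5},
    {"dx": 0.0016, "dy": -0.0179, "dz": 0, "rx": 0, "ry": 0, "rz": 10},
    {"dx": 0.0035, "dy": -0.0267, "dz": 0, "rx": 0, "ry": 0, "rz": 15},
    {"dx": 0.0062, "dy": -0.0353, "dz": 0, "rx": 0, "ry": 0, "rz": 20},
    {"dx": 0.0097, "dy": -0.0436, "dz": 0, "rx": 0, "ry": 0, "rz": 25}
  ]
}}

```text
time: 11.32
position: [0.6891, 0.0251, 0.0774]
tool_rot: [0.003, 1.0, -0.001, 0.002]
ft_force: [0.1, -1.1, -1.0]
grip_width: 0.0248
```

```bash
cat > eye.py <<'E'
# nominal pose on the circle + errors + tab/eye bearings
import sys
from mv import *
E0=np.array([.585,.0255]); Rr=.1032
o=st(); R=Ro.from_quat(o["tool_rot"]).as_matrix(); az=np.degrees(np.arctan2(R[1,0],R[0,0]))%360
d=np.array([np.cos(np.radians(az)),np.sin(np.radians(az))]); n=E0-Rr*d
dd,r=delta([n[0],n[1],.0767],az,o); print("to nominal (same az) mm",(dd*1000).round(1),"r",r.round(2),"az360",round(az,2))
g=E0-o["position"][:2]; print("bearing to eye",np.degrees(np.arctan2(g[1],g[0]))%360,"dist",np.linalg.norm(g))
E
python3 eye.py; python3 shot.py k; python3 - <<'E'
from h import *
c=load("wrist","j"); f=lambda x,y,z: fplane(c,180+x/2.8-.3,y/2.8-.3,z)
t=f(438,60,.047); w=f(382,212,.042); print(t,w,np.linalg.norm((t-w)[:2]))
E0=np.array([.585,.0255]); print(np.linalg.norm(t[:2]-E0),np.degrees(np.arctan2(*(t[:2]-E0)[::-1]))%360)
E
```

```text
t 11.32 pos [0.6891 0.0251 0.0774] az 179.68 q [-0.124  0.805  1.375 -0.003  0.957 -1.688] F [ 0.06 -1.13 -0.97] M [ 0.123 -0.121 -0.028] g 0.0248
to nominal (same az) mm [ 0.9 -0.2  0.7] r [-0.15  0.19 -0.  ] az360 179.68
bearing to eye 179.77290697854667 dist 0.10411315209992168
[0.55670021 0.02351539 0.047     ] [0.58460396 0.02613283 0.042     ] 0.028026243330622813
0.02836929123603814 184.01147891087768
```

View pics/k_crop.png

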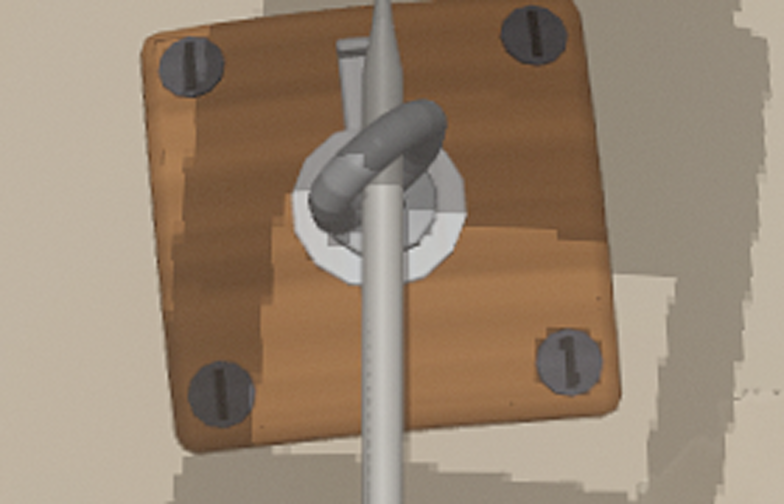

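Emit:
{"op": "step_arm", "data": {
  "targets": [
    {"dx": 0.0004, "dy": -0.0054, "dz": 0.0006, "rx": 0, "ry": 0.1, "rz": 3},
    {"dx": 0.0012, "dy": -0.0108, "dz": 0.0006, "rx": 0, "ry": 0.2, "rz": 6},
    {"dx": 0.002, "dy": -0.0162, "dz": 0.0006, "rx": 0, "ry": 0.2, "rz": 9},
    {"dx": 0.003, "dy": -0.0215, "dz": 0.0006, "rx": 0, "ry": 0.2, "rz": 12},
    {"dx": 0.0042, "dy": -0.0268, "dz": 0.0006, "rx": 0, "ry": 0.2, "rz": 15}
  ]
}}

```text
time: 12.0
position: [0.6852, -0.0029, 0.077]
tool_rot: [0.135, 0.991, -0.001, 0.001]
ft_force: [0.1, 0.0, -1.3]
grip_width: 0.0248
```

```bash
python3 eye.py; python3 shot.py l
```

```text
t 12.0 pos [ 0.6852 -0.0029  0.077 ] az 164.53 q [-0.166  0.802  1.386 -0.004  0.952 -1.465] F [ 0.05  0.02 -1.29] M [ 0.016 -0.259  0.074] g 0.0248
to nominal (same az) mm [1.  0.6 0.3] r [-0.16  0.09 -0.  ] az360 164.53
bearing to eye 164.18377678099594 dist 0.10417561830156172
```

View pics/l_crop.png

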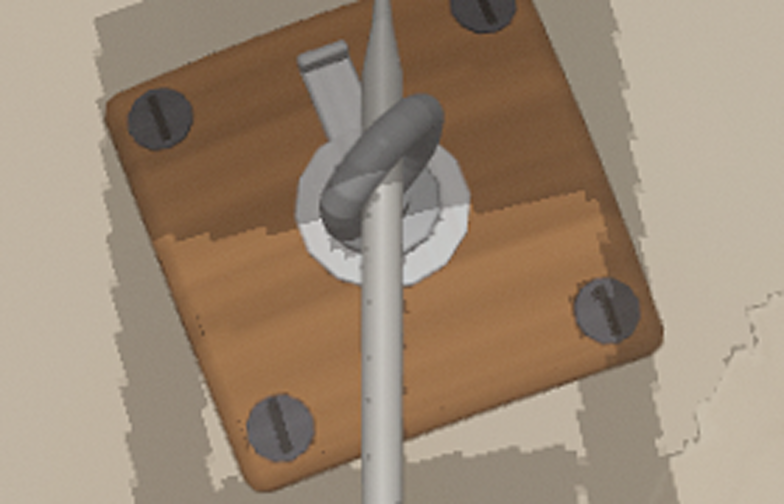

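Emit:
{"op": "step_arm", "data": {
  "targets": [
    {"dx": 0.0002, "dy": -0.0018, "dz": 0.0003, "rx": 0, "ry": 0, "rz": 1},
    {"dx": 0.0004, "dy": -0.0035, "dz": 0.0003, "rx": 0, "ry": 0, "rz": 2},
    {"dx": 0.0006, "dy": -0.0052, "dz": 0.0003, "rx": 0, "ry": 0, "rz": 3},
    {"dx": 0.0008, "dy": -0.007, "dz": 0.0003, "rx": 0, "ry": 0, "rz": 4},
    {"dx": 0.001, "dy": -0.0088, "dz": 0.0003, "rx": 0, "ry": 0, "rz": 5}
  ]
}}

```text
time: 12.68
position: [0.6822, -0.0119, 0.0768]
tool_rot: [0.179, 0.984, -0.001, 0.001]
ft_force: [0.6, -0.9, 0.6]
grip_width: 0.0245
```

```bash
cat > tab.py <<'E'
import sys
from rig import viewer
from h import *
n=sys.argv[1]; E0=np.array([.585,.0255])
c=viewer.camera("wrist"); np.savez(f"{n}_wrist.npz",**c)
# straighten a level patch around the axis, height 0.047 : 4 px/mm, world x up, y left
h=.047; S=6; N=480; g=(np.arange(N)-N/2)/S/1000
X=E0[0]-g[:,None]+0*g[None]; Y=E0[1]-g[None]+0*g[:,None]
P=np.stack([X,Y,np.full_like(X,h)],-1)@c["R"].T+c["t"]; s=np.hypot(P[...,0],P[...,1]); th=np.arctan2(s,P[...,2])
u=c["K"][0,2]+c["K"][0,0]*th*P[...,0]/s; v=c["K"][1,2]+c["K"][0,0]*th*P[...,1]/s
im=cv2.remap(c["img"],u.astype(np.float32),v.astype(np.float32),cv2.INTER_CUBIC,borderValue=(255,0,255))
for a in (184,176,168):
    d=np.array([np.cos(np.radians(a)),np.sin(np.radians(a))])
    p=[(int(N/2-r*d[1]*S),int(N/2-r*d[0]*S)) for r in (28.5,33)]
    cv2.line(im,p[0],p[1],(0,0,255) if a==184 else (0,200,0) if a==176 else (255,0,0),1)
cv2.imwrite(f"pics/{n}_lvl.png",im)
E
python3 eye.py; python3 tab.py m
```

```text
t 12.68 pos [ 0.6822 -0.0119  0.0768] az 159.35 q [-0.18   0.798  1.395 -0.004  0.946 -1.388] F [ 0.65 -0.86  0.57] M [ 0.017 -0.332  0.002] g 0.0245
to nominal (same az) mm [0.9 0.7 0.1] r [-0.14  0.15 -0.  ] az360 159.35
bearing to eye 158.95372205075458 dist 0.10411126651501233
```

View pics/m_lvl.png

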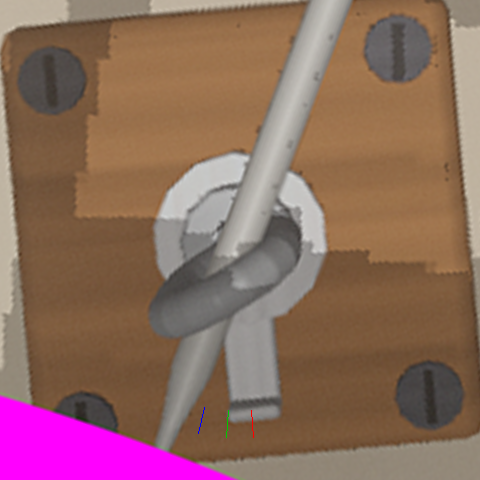

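Levelled view works: the tab tip centre at (254,410) lies on the red start mark, so it hasn't been dragged yet. Continuing in 5° steps.

Emit:
{"op": "step_arm", "data": {
  "targets": [
    {"dx": 0.0002, "dy": -0.0018, "dz": 0, "rx": 0, "ry": 0, "rz": 1},
    {"dx": 0.0004, "dy": -0.0035, "dz": 0, "rx": 0, "ry": 0, "rz": 2},
    {"dx": 0.0006, "dy": -0.0052, "dz": 0, "rx": 0, "ry": 0, "rz": 3},
    {"dx": 0.0008, "dy": -0.007, "dz": 0, "rx": 0, "ry": 0, "rz": 4},
    {"dx": 0.001, "dy": -0.0088, "dz": 0, "rx": 0, "ry": 0, "rz": 5}
  ]
}}

```text
time: 13.35
position: [0.6784, -0.0203, 0.077]
tool_rot: [0.223, 0.975, -0.001, 0.002]
ft_force: [1.6, -1.9, -0.3]
grip_width: 0.0245
```

```bash
python3 eye.py; python3 tab.py n
```

```text
t 13.35 pos [ 0.6784 -0.0203  0.077 ] az 154.24 q [-0.193  0.794  1.406 -0.004  0.938 -1.312] F [ 1.6  -1.91 -0.29] M [-0.147 -0.459  0.087] g 0.0245
to nominal (same az) mm [0.8 0.7 0.3] r [-0.12  0.21 -0.  ] az360 154.24
bearing to eye 153.8685108606865 dist 0.10399457755233707
```

View pics/n_lvl.png

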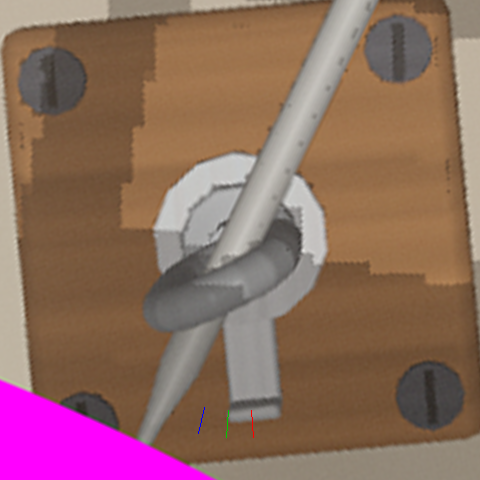

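Emit:
{"op": "step_arm", "data": {
  "targets": [
    {"dx": 0.0002, "dy": -0.0018, "dz": 0, "rx": 0, "ry": 0, "rz": 1},
    {"dx": 0.0004, "dy": -0.0035, "dz": 0, "rx": 0, "ry": 0, "rz": 2},
    {"dx": 0.0006, "dy": -0.0052, "dz": 0, "rx": 0, "ry": 0, "rz": 3},
    {"dx": 0.0008, "dy": -0.007, "dz": 0, "rx": 0, "ry": 0, "rz": 4},
    {"dx": 0.001, "dy": -0.0088, "dz": 0, "rx": 0, "ry": 0, "rz": 5}
  ]
}}

```text
time: 14.02
position: [0.6738, -0.0283, 0.0771]
tool_rot: [0.266, 0.964, -0.001, 0.002]
ft_force: [4.2, -2.9, -0.1]
grip_width: 0.0246
```

```bash
python3 eye.py; python3 tab.py o
```

```text
t 14.03 pos [ 0.6738 -0.0283  0.0771] az 149.14 q [-0.206  0.789  1.419 -0.004  0.929 -1.236] F [ 4.18 -2.86 -0.15] M [-0.354 -0.651  0.061] g 0.0246
to nominal (same az) mm [0.7 0.6 0.4] r [-0.1   0.27 -0.  ] az360 149.14
bearing to eye 148.7875511468805 dist 0.10387771921057586
```

View pics/o_lvl.png

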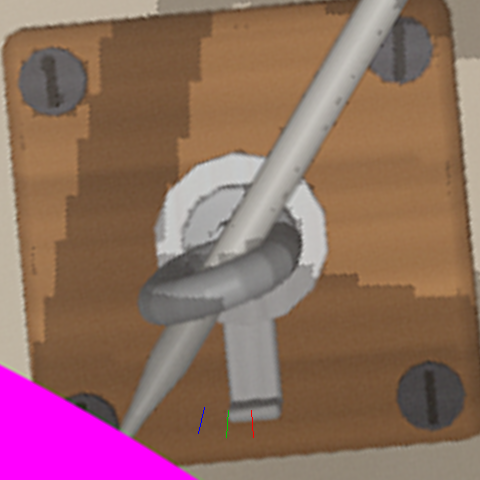

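Emit:
{"op": "step_arm", "data": {
  "targets": [
    {"dx": 0.0, "dy": -0.0018, "dz": 0.0003, "rx": 0, "ry": 0.2, "rz": 1},
    {"dx": 0.0, "dy": -0.0035, "dz": 0.0003, "rx": 0, "ry": 0.2, "rz": 2},
    {"dx": 0.0001, "dy": -0.0052, "dz": 0.0003, "rx": 0, "ry": 0.2, "rz": 3},
    {"dx": 0.0002, "dy": -0.007, "dz": 0.0003, "rx": 0, "ry": 0.2, "rz": 4},
    {"dx": 0.0002, "dy": -0.0088, "dz": 0.0003, "rx": 0, "ry": 0.2, "rz": 5}
  ]
}}

```text
time: 14.7
position: [0.6688, -0.036, 0.0768]
tool_rot: [0.309, 0.951, -0.001, 0.0]
ft_force: [1.9, -1.7, -0.2]
grip_width: 0.0244
```

```bash
python3 eye.py; python3 tab.py p
```

```text
t 14.7 pos [ 0.6688 -0.036   0.0768] az 144.05 q [-0.219  0.786  1.429 -0.002  0.926 -1.161] F [ 1.95 -1.69 -0.19] M [-0.337 -0.513  0.133] g 0.0244
to nominal (same az) mm [0.7 0.6 0.1] r [-0.1   0.05 -0.  ] az360 144.05
bearing to eye 143.7107040459814 dist 0.10392590075253104
```

View pics/p_lvl.png

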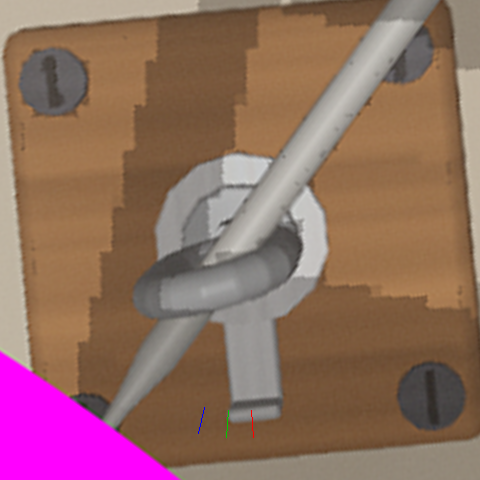

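Tab still on the start mark, and the axial force has dropped. Continuing.

Emit:
{"op": "step_arm", "data": {
  "targets": [
    {"dx": 0.0, "dy": -0.0018, "dz": 0.0, "rx": 0, "ry": 0, "rz": 1},
    {"dx": 0.0, "dy": -0.0035, "dz": 0.0, "rx": 0, "ry": 0, "rz": 2},
    {"dx": 0.0001, "dy": -0.0052, "dz": 0.0, "rx": 0, "ry": 0, "rz": 3},
    {"dx": 0.0002, "dy": -0.007, "dz": 0.0, "rx": 0, "ry": 0, "rz": 4},
    {"dx": 0.0003, "dy": -0.0088, "dz": 0.0, "rx": 0, "ry": 0, "rz": 5}
  ]
}}

```text
time: 15.38
position: [0.663, -0.0433, 0.0767]
tool_rot: [0.351, 0.936, -0.001, -0.0]
ft_force: [1.8, -3.2, -1.2]
grip_width: 0.0247
```

```bash
python3 eye.py; python3 tab.py q
```

```text
t 15.38 pos [ 0.663  -0.0433  0.0767] az 138.94 q [-0.232  0.781  1.444 -0.003  0.917 -1.085] F [ 1.78 -3.24 -1.19] M [-0.432 -0.476  0.127] g 0.0247
to nominal (same az) mm [0.8 0.6 0. ] r [-0.11  0.04 -0.  ] az360 138.94
bearing to eye 138.61639981916352 dist 0.10401198010433829
```

View pics/q_lvl.png

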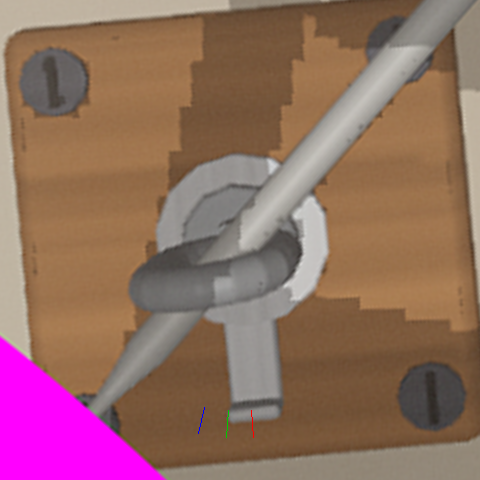

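Emit:
{"op": "step_arm", "data": {
  "targets": [
    {"dx": 0.0, "dy": -0.0018, "dz": 0.0, "rx": 0, "ry": 0, "rz": 1},
    {"dx": 0.0, "dy": -0.0035, "dz": 0.0, "rx": 0, "ry": 0, "rz": 2},
    {"dx": 0.0001, "dy": -0.0052, "dz": 0.0, "rx": 0, "ry": 0, "rz": 3},
    {"dx": 0.0002, "dy": -0.007, "dz": 0.0, "rx": 0, "ry": 0, "rz": 4},
    {"dx": 0.0003, "dy": -0.0088, "dz": 0.0, "rx": 0, "ry": 0, "rz": 5}
  ]
}}

```text
time: 16.05
position: [0.6567, -0.0499, 0.0767]
tool_rot: [0.392, 0.92, -0.001, -0.0]
ft_force: [1.3, -3.0, 0.2]
grip_width: 0.0246
```

```bash
python3 eye.py; python3 tab.py r
```

```text
t 16.05 pos [ 0.6567 -0.0499  0.0767] az 133.85 q [-0.244  0.775  1.46  -0.003  0.908 -1.008] F [ 1.27 -3.04  0.2 ] M [-0.507 -0.383  0.175] g 0.0246
to nominal (same az) mm [ 0.8  0.5 -0. ] r [-0.13  0.03 -0.  ] az360 133.85
bearing to eye 133.5539868551943 dist 0.10403401791789271
```

View pics/r_lvl.png

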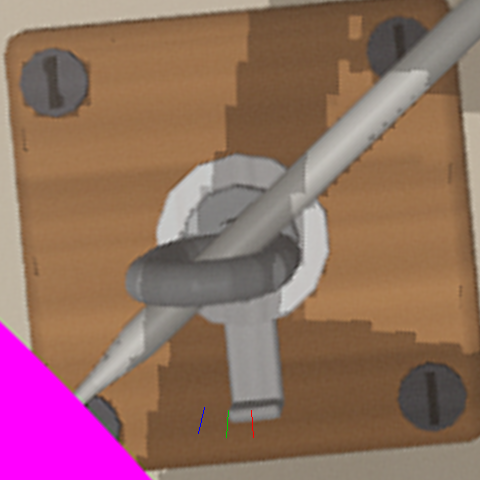

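Emit:
{"op": "step_arm", "data": {
  "targets": [
    {"dx": 0.0, "dy": -0.0018, "dz": 0.0, "rx": 0, "ry": 0, "rz": 1},
    {"dx": 0.0, "dy": -0.0035, "dz": 0.0, "rx": 0, "ry": 0, "rz": 2},
    {"dx": 0.0001, "dy": -0.0052, "dz": 0.0, "rx": 0, "ry": 0, "rz": 3},
    {"dx": 0.0002, "dy": -0.007, "dz": 0.0, "rx": 0, "ry": 0, "rz": 4},
    {"dx": 0.0003, "dy": -0.0088, "dz": 0.0, "rx": 0, "ry": 0, "rz": 5}
  ]
}}

```text
time: 16.73
position: [0.6498, -0.056, 0.0767]
tool_rot: [0.432, 0.902, -0.001, -0.0]
ft_force: [1.9, -3.4, -0.8]
grip_width: 0.0247
```

```bash
python3 eye.py; python3 tab.py s
```

```text
t 16.73 pos [ 0.6498 -0.056   0.0767] az 128.75 q [-0.256  0.768  1.478 -0.003  0.897 -0.93 ] F [ 1.94 -3.4  -0.76] M [-0.566 -0.28   0.201] g 0.0247
to nominal (same az) mm [ 0.9  0.5 -0. ] r [-0.14  0.03 -0.  ] az360 128.75
bearing to eye 128.485371330913 dist 0.10411801228808498
```

View pics/s_lvl.png

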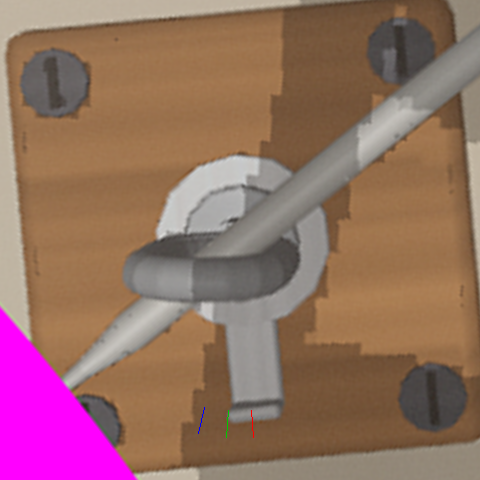

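Emit:
{"op": "step_arm", "data": {
  "targets": [
    {"dx": 0.0, "dy": -0.0018, "dz": 0.0, "rx": 0, "ry": 0, "rz": 1},
    {"dx": 0.0, "dy": -0.0035, "dz": 0.0, "rx": 0, "ry": 0, "rz": 2},
    {"dx": 0.0001, "dy": -0.0052, "dz": 0.0, "rx": 0, "ry": 0, "rz": 3},
    {"dx": 0.0002, "dy": -0.007, "dz": 0.0, "rx": 0, "ry": 0, "rz": 4},
    {"dx": 0.0003, "dy": -0.0088, "dz": 0.0, "rx": 0, "ry": 0, "rz": 5}
  ]
}}

```text
time: 17.4
position: [0.6426, -0.0615, 0.0767]
tool_rot: [0.472, 0.882, -0.001, -0.0]
ft_force: [1.4, -4.1, 0.3]
grip_width: 0.0246
```

```bash
python3 eye.py; python3 tab.py t
```

```text
t 17.4 pos [ 0.6426 -0.0615  0.0767] az 123.66 q [-0.267  0.762  1.496 -0.003  0.885 -0.853] F [ 1.44 -4.12  0.28] M [-0.505 -0.323  0.321] g 0.0246
to nominal (same az) mm [ 1.1  0.3 -0. ] r [-0.14  0.04 -0.  ] az360 123.66
bearing to eye 123.49098665942306 dist 0.10429837796341847
```

View pics/t_lvl.png

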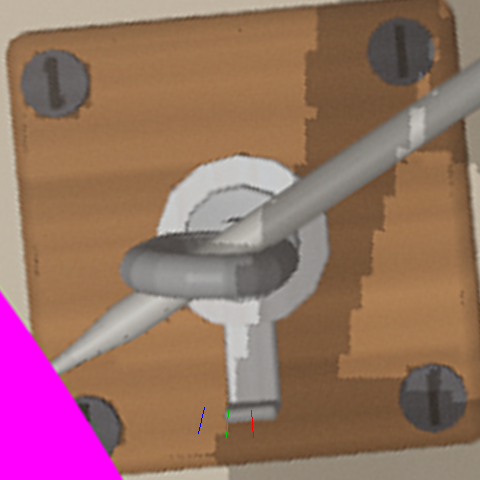

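The tab has begun to move (256→253 px, about 0.6 mm) and Mz has jumped to 0.32, so the thread is tight now.

Emit:
{"op": "step_arm", "data": {
  "targets": [
    {"dx": 0.0, "dy": -0.0018, "dz": 0.0, "rx": 0, "ry": 0, "rz": 1},
    {"dx": 0.0, "dy": -0.0035, "dz": 0.0, "rx": 0, "ry": 0, "rz": 2},
    {"dx": 0.0001, "dy": -0.0053, "dz": 0.0, "rx": 0, "ry": 0, "rz": 3},
    {"dx": 0.0002, "dy": -0.0071, "dz": 0.0, "rx": 0, "ry": 0, "rz": 4},
    {"dx": 0.0003, "dy": -0.0089, "dz": 0.0, "rx": 0, "ry": 0, "rz": 5}
  ]
}}

```text
time: 18.08
position: [0.6346, -0.0663, 0.0767]
tool_rot: [0.511, 0.86, -0.001, -0.0]
ft_force: [-0.1, -2.6, -0.6]
grip_width: 0.0247
```

```bash
python3 eye.py; python3 tab.py u
```

```text
t 18.07 pos [ 0.6346 -0.0663  0.0767] az 118.56 q [-0.278  0.754  1.516 -0.003  0.873 -0.774] F [-0.12 -2.6  -0.63] M [-0.588 -0.248  0.289] g 0.0247
to nominal (same az) mm [ 1.2  0.3 -0. ] r [-0.15  0.04 -0.  ] az360 118.56
bearing to eye 118.39271945887094 dist 0.10438469331724644
```

View pics/u_lvl.png

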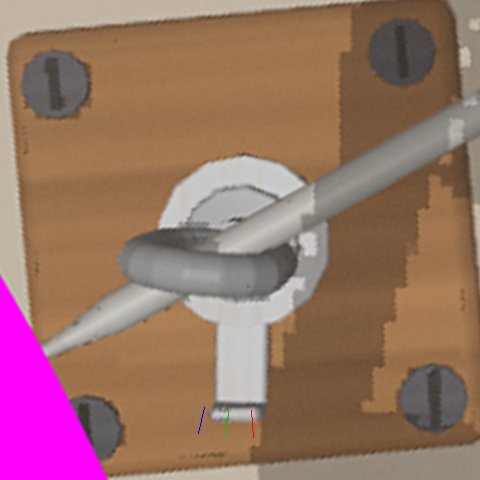

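```bash
python3 - <<'E'
import cv2,numpy as np
for n in "qrstu":
    im=cv2.imread(f"pics/{n}_lvl.png"); g=cv2.cvtColor(im,cv2.COLOR_BGR2HSV)
    # aluminium: low saturation
    m=(g[...,1]<60)
    out=[]
    for y in range(345,400,6):
        x=np.nonzero(m[y,195:300])[0]+195; out.append((x.min(),x.max()))
    a=np.array(out); mid=a.mean(1); ys=np.arange(345,400,6)
    f=np.polyfit(ys,mid,1); print(n,a[::3].tolist(),"x at 408",round(np.polyval(f,408),1),"slope deg",round(np.degrees(np.arctan(f[0])),1))
E
```

```text
q [[226, 277], [228, 279], [229, 280], [231, 282]] x at 408 257.4 slope deg 5.1
r [[227, 278], [228, 280], [230, 281], [232, 283]] x at 408 258.0 slope deg 5.3
s [[227, 278], [228, 279], [230, 281], [232, 283]] x at 408 258.4 slope deg 5.5
t [[225, 276], [226, 278], [227, 279], [228, 280]] x at 408 254.7 slope deg 3.8
u [[216, 267], [216, 267], [216, 267], [215, 266]] x at 408 240.7 slope deg -0.9
```

Tab slope went from 5.4° to −0.9°, which is 6.3° or 3.1 mm dragged. I'll add 2.6° to reach about 4.4 mm.

Emit:
{"op": "step_arm", "data": {
  "targets": [
    {"dx": 0.0, "dy": -0.0012, "dz": 0.0, "rx": 0, "ry": 0, "rz": 0.7},
    {"dx": 0.0, "dy": -0.0024, "dz": 0.0, "rx": 0, "ry": 0, "rz": 1.4},
    {"dx": 0.0, "dy": -0.0036, "dz": 0.0, "rx": 0, "ry": 0, "rz": 2.0},
    {"dx": 0.0001, "dy": -0.0047, "dz": 0.0, "rx": 0, "ry": 0, "rz": 2.6},
    {"dx": 0.0001, "dy": -0.0047, "dz": 0.0, "rx": 0, "ry": 0, "rz": 2.6}
  ]
}}

```text
time: 18.75
position: [0.6303, -0.0686, 0.0767]
tool_rot: [0.531, 0.848, -0.001, -0.0]
ft_force: [2.1, -3.0, -1.3]
grip_width: 0.0245
```

```bash
python3 eye.py; python3 tab.py v; python3 - <<'E'
import cv2,numpy as np
for n in "suv":
    im=cv2.imread(f"pics/{n}_lvl.png"); g=cv2.cvtColor(im,cv2.COLOR_BGR2HSV)
    m=(g[...,1]<60)
    out=[]
    for y in range(345,400,6):
        x=np.nonzero(m[y,190:300])[0]+190; out.append((x.min(),x.max()))
    a=np.array(out); mid=a.mean(1); ys=np.arange(345,400,6)
    f=np.polyfit(ys,mid,1); print(n,a[::3].tolist(),"x at 408",round(np.polyval(f,408),1),"slope deg",round(np.degrees(np.arctan(f[0])),1))
E
```

```text
t 18.75 pos [ 0.6303 -0.0686  0.0767] az 115.91 q [-0.283  0.75   1.527 -0.003  0.866 -0.733] F [ 2.08 -3.01 -1.33] M [-0.62  -0.258  0.26 ] g 0.0245
to nominal (same az) mm [ 1.2  0.4 -0. ] r [-0.16  0.04 -0.  ] az360 115.91
bearing to eye 115.68469323625742 dist 0.10442039917119754
s [[227, 278], [228, 279], [230, 281], [232, 283]] x at 408 258.4 slope deg 5.5
u [[216, 267], [216, 267], [216, 267], [215, 266]] x at 408 240.7 slope deg -0.9
v [[211, 262], [210, 261], [209, 260], [208, 258]] x at 408 232.4 slope deg -4.0
```

View pics/v_lvl.png

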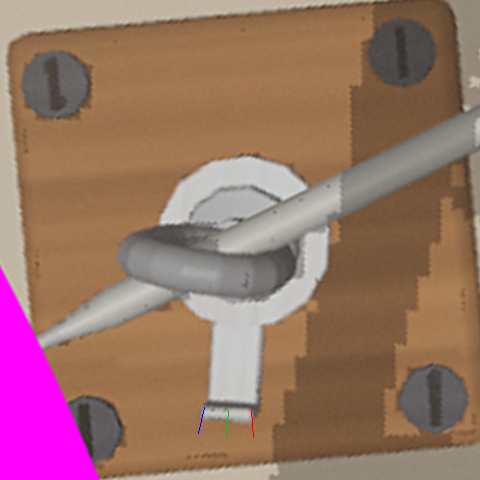

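The tab was dragged 9.3° (0.16 rad, about 4.5 mm), so I stop here. I'll back off 25° into the free play, then withdraw.

Emit:
{"op": "step_arm", "data": {
  "targets": [
    {"dx": 0.0004, "dy": 0.0091, "dz": 0, "rx": 0, "ry": 0, "rz": -5},
    {"dx": 0.0016, "dy": 0.0181, "dz": 0, "rx": 0, "ry": 0, "rz": -10},
    {"dx": 0.0036, "dy": 0.027, "dz": 0, "rx": 0, "ry": 0, "rz": -15},
    {"dx": 0.0063, "dy": 0.0357, "dz": 0, "rx": 0, "ry": 0, "rz": -20},
    {"dx": 0.0098, "dy": 0.0441, "dz": 0, "rx": 0, "ry": 0, "rz": -25}
  ]
}}

```text
time: 19.42
position: [0.6646, -0.0386, 0.0759]
tool_rot: [0.334, 0.943, -0.0, -0.003]
ft_force: [0.5, 0.7, -0.6]
grip_width: 0.0248
```

```bash
python3 eye.py; python3 tab.py w; python3 shot.py w 1
```

```text
t 19.43 pos [ 0.6646 -0.0386  0.0759] az 140.98 q [-0.226  0.784  1.437  0.     0.926 -1.116] F [ 0.45  0.7  -0.56] M [ 0.076 -0.15   0.016] g 0.0248
to nominal (same az) mm [-1.  -0.2 -0.8] r [-0.14 -0.28  0.  ] az360 140.98
bearing to eye 141.12178605815026 dist 0.10218719644349676
```

View pics/w_lvl.png

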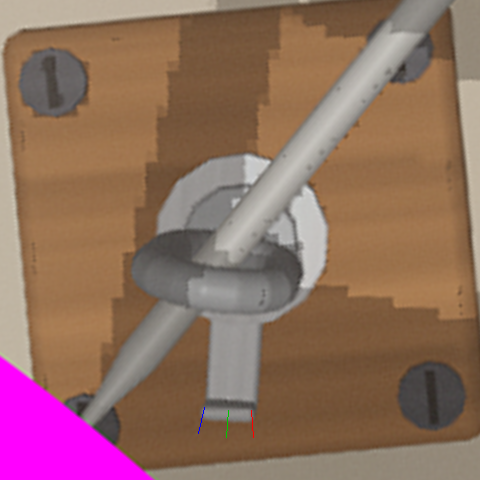

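Tab unchanged and moments near zero, so the shaft is free. Pulling out at this bearing would send the butt toward the spectrophotometer. I'll turn another 22° back, to mid-play, before withdrawing.

Emit:
{"op": "step_arm", "data": {
  "targets": [
    {"dx": 0.0, "dy": 0.008, "dz": 0, "rx": 0, "ry": 0, "rz": -4.5},
    {"dx": 0.0005, "dy": 0.016, "dz": 0, "rx": 0, "ry": 0, "rz": -9},
    {"dx": 0.0025, "dy": 0.0238, "dz": 0, "rx": 0, "ry": 0, "rz": -13.5},
    {"dx": 0.005, "dy": 0.0316, "dz": 0, "rx": 0, "ry": 0, "rz": -18},
    {"dx": 0.0065, "dy": 0.0383, "dz": 0, "rx": 0, "ry": 0, "rz": -22}
  ]
}}

```text
time: 20.2
position: [0.6829, -0.0045, 0.0755]
tool_rot: [0.149, 0.989, 0.0, -0.003]
ft_force: [0.3, 0.6, -0.8]
grip_width: 0.0245
```

```bash
python3 eye.py; python3 tab.py x; python3 - <<'E'
from h import *
c=load("top"); P=cloud(c); 
m=(P[...,2]>.05)&(P[...,2]<.3)&(P[...,1]<-.09)&(P[...,1]>-.4)&(P[...,0]>.6)&(P[...,0]<.95); Q=P[m]; print(Q.min(0),Q.max(0)); 
for y in np.arange(-.2,-.09,.01): k=abs(Q[:,1]-y)<.005; print(round(y,2),Q[k].min(0).round(3) if k.any() else None, Q[k][:,2].max().round(3) if k.any() else None)
E
```

```text
t 20.2 pos [ 0.6829 -0.0045  0.0755] az 162.81 q [-0.17   0.803  1.387  0.     0.958 -1.441] F [ 0.29  0.6  -0.84] M [ 0.057 -0.146 -0.029] g 0.0245
to nominal (same az) mm [-0.8 -0.2 -1.2] r [-0.03 -0.39  0.  ] az360 162.81
bearing to eye 162.94103949933898 dist 0.10235404801402703
[ 0.64765633 -0.39999518  0.05035748] [ 0.94999696 -0.11033832  0.15043341]
-0.2 [ 0.649 -0.205  0.063] 0.149
-0.19 [ 0.649 -0.195  0.06 ] 0.148
-0.18 [ 0.649 -0.185  0.059] 0.148
-0.17 [ 0.648 -0.175  0.062] 0.15
-0.16 [ 0.648 -0.165  0.059] 0.149
-0.15 [ 0.648 -0.155  0.053] 0.149
-0.14 [ 0.65  -0.145  0.052] 0.146
-0.13 [ 0.65  -0.135  0.051] 0.144
-0.12 [ 0.649 -0.125  0.051] 0.145
-0.11 [ 0.796 -0.115  0.05 ] 0.141
-0.1 None None
-0.09 None None
```

View pics/x_lvl.png

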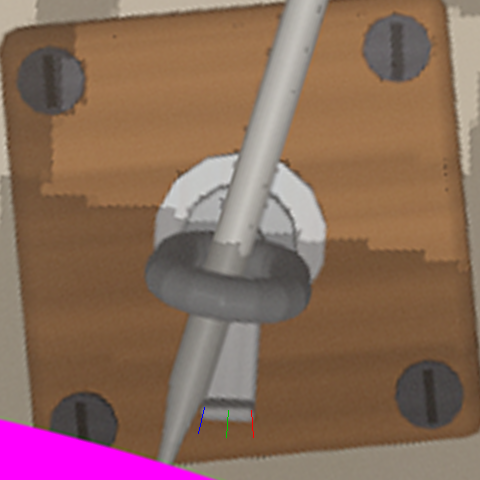

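Emit:
{"op": "step_arm", "data": {
  "targets": [
    {"dx": 0.0, "dy": 0.0078, "dz": -0.0005, "rx": 0, "ry": -0.2, "rz": -4.3},
    {"dx": 0.001, "dy": 0.0155, "dz": -0.0012, "rx": 0, "ry": -0.4, "rz": -8.7},
    {"dx": 0.002, "dy": 0.023, "dz": -0.0012, "rx": 0, "ry": -0.4, "rz": -13},
    {"dx": 0.002, "dy": 0.023, "dz": -0.0012, "rx": 0, "ry": -0.4, "rz": -13},
    {"dx": 0.002, "dy": 0.023, "dz": -0.0012, "rx": 0, "ry": -0.4, "rz": -13}
  ]
}}

```text
time: 20.88
position: [0.6878, 0.0186, 0.0767]
tool_rot: [0.037, 0.999, 0.0, 0.0]
ft_force: [-0.4, -0.1, -1.1]
grip_width: 0.0247
```

```bash
python3 eye.py
```

```text
t 20.88 pos [0.6878 0.0186 0.0767] az 175.8 q [-1.350e-01  8.050e-01  1.378e+00  1.000e-03  9.580e-01 -1.633e+00] F [-0.4  -0.08 -1.07] M [ 0.039 -0.133  0.014] g 0.0247
to nominal (same az) mm [-0.2 -0.6 -0. ] r [0.05 0.01 0.  ] az360 175.8
bearing to eye 176.13647752521769 dist 0.1029858562496873
```

Now pull straight out along −x of the tool.

Emit:
{"op": "step_arm", "data": {
  "targets": [
    {"dx": -0.012, "dy": 0, "dz": 0, "rx": 0, "ry": 0, "rz": 0},
    {"dx": -0.026, "dy": 0, "dz": 0, "rx": 0, "ry": 0, "rz": 0},
    {"dx": -0.04, "dy": 0, "dz": 0, "rx": 0, "ry": 0, "rz": 0},
    {"dx": -0.056, "dy": 0, "dz": 0, "rx": 0, "ry": 0, "rz": 0},
    {"dx": -0.062, "dy": 0, "dz": 0, "rx": 0, "ry": 0, "rz": 0}
  ]
}}

```text
time: 21.5
position: [0.7511, 0.0134, 0.0767]
tool_rot: [0.037, 0.999, 0.0, 0.001]
ft_force: [-0.2, -0.0, -0.5]
grip_width: 0.0242
```

```bash
python3 eye.py; python3 shot.py y 1
```

```text
t 21.5 pos [0.7511 0.0134 0.0767] az 175.73 q [-1.310e-01  8.780e-01  1.189e+00  1.000e-03  1.073e+00 -1.628e+00] F [-0.24 -0.02 -0.54] M [ 0.133 -0.163 -0.013] g 0.0242
to nominal (same az) mm [63.4 -0.3 -0.1] r [0.04 0.1  0.  ] az360 175.73
bearing to eye 175.82386250058138 dist 0.16658050282007825
```

View pics/y_scene.png

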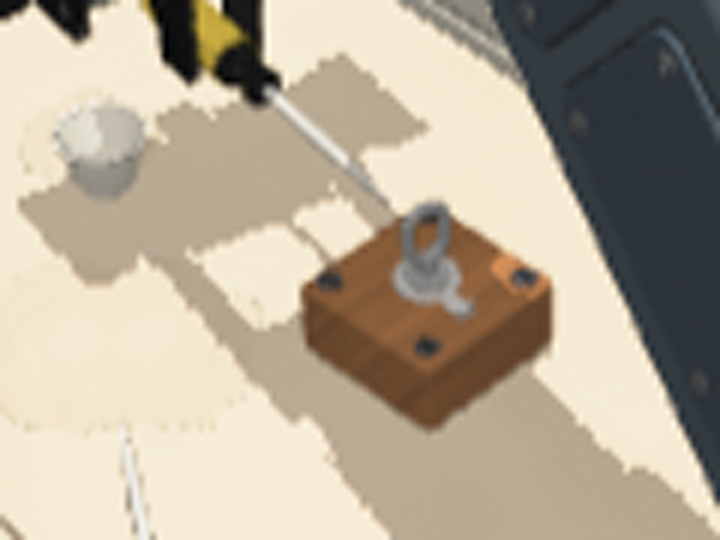

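View pics/y_wrist.png

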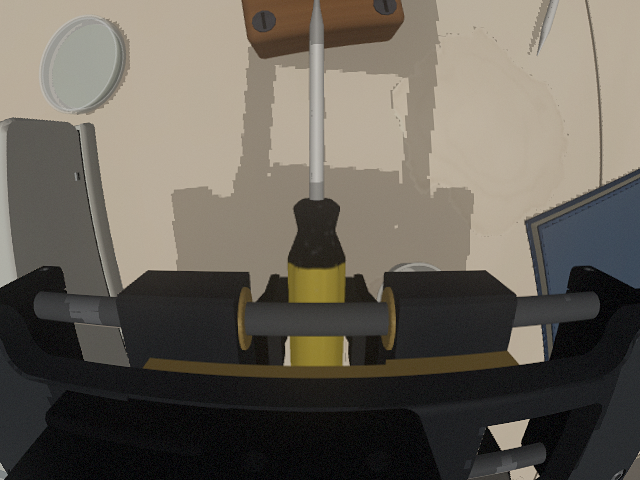

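The driver is out: shaft tip short of the ring, tab turned, crucible and dish where they were. Lifting and carrying it back.

Emit:
{"op": "step_arm", "data": {
  "targets": [
    {"dx": -0.003, "dy": 0, "dz": -0.04, "rx": 0, "ry": 0, "rz": 0},
    {"dx": -0.003, "dy": 0, "dz": -0.08, "rx": 0, "ry": 0, "rz": 0},
    {"dx": -0.003, "dy": 0, "dz": -0.12, "rx": 0, "ry": 0, "rz": 0},
    {"dx": 0.0, "dy": 0, "dz": -0.16, "rx": 0, "ry": 0, "rz": 5},
    {"dx": 0.015, "dy": 0, "dz": -0.18, "rx": 0, "ry": 0, "rz": 12}
  ]
}}

```text
time: 22.22
position: [0.736, 0.0144, 0.2596]
tool_rot: [0.143, 0.99, 0.0, 0.003]
ft_force: [0.3, 0.8, -0.4]
grip_width: 0.0244
```

```bash
python3 mv.py .497 -.300 .25 92
```

```text
t 22.23 pos [0.736  0.0144 0.2596] az 163.51 q [-1.320e-01  6.690e-01  1.101e+00  1.000e-03  1.366e+00 -1.415e+00] F [ 0.33  0.79 -0.38] M [-0.004 -0.153 -0.027] g 0.0244
d mm [ 140.  -369.3    8.3] r deg [ 0.26  0.19 71.51]
```

Emit:
{"op": "step_arm", "data": {
  "targets": [
    {"dx": 0.02, "dy": -0.05, "dz": 0, "rx": 0, "ry": 0, "rz": 10},
    {"dx": 0.04, "dy": -0.1, "dz": 0, "rx": 0, "ry": 0, "rz": 20},
    {"dx": 0.06, "dy": -0.152, "dz": 0, "rx": 0, "ry": 0, "rz": 30},
    {"dx": 0.08, "dy": -0.205, "dz": 0, "rx": 0, "ry": 0, "rz": 40},
    {"dx": 0.1, "dy": -0.26, "dz": 0.0, "rx": 0, "ry": 0, "rz": 50}
  ]
}}

```text
time: 22.85
position: [0.5645, -0.2074, 0.2588]
tool_rot: [0.551, 0.835, 0.001, 0.002]
ft_force: [1.0, -0.4, 0.0]
grip_width: 0.0247
```

```bash
python3 mv.py .497 -.300 .15 92
```

```text
t 22.85 pos [ 0.5645 -0.2074  0.2588] az 113.19 q [-0.539  0.475  1.478  0.003  1.185 -0.945] F [ 0.98 -0.41  0.04] M [-0.047 -0.139 -0.001] g 0.0247
d mm [-58.4 -99.  108.4] r deg [ 0.28  0.05 21.19]
```

Emit:
{"op": "step_arm", "data": {
  "targets": [
    {"dx": -0.02, "dy": -0.035, "dz": 0.01, "rx": 0.1, "ry": 0, "rz": 8},
    {"dx": -0.04, "dy": -0.07, "dz": 0.04, "rx": 0.2, "ry": 0, "rz": 16},
    {"dx": -0.0584, "dy": -0.099, "dz": 0.075, "rx": 0.3, "ry": 0, "rz": 21.2},
    {"dx": -0.0584, "dy": -0.099, "dz": 0.108, "rx": 0.3, "ry": 0, "rz": 21.2},
    {"dx": -0.0584, "dy": -0.099, "dz": 0.108, "rx": 0.3, "ry": 0, "rz": 21.2}
  ]
}}

```text
time: 23.48
position: [0.4947, -0.2987, 0.1482]
tool_rot: [0.695, 0.719, -0.0, -0.003]
ft_force: [-0.3, 1.1, -1.1]
grip_width: 0.0251
```

```bash
python3 mv.py .497 -.300 .0222 92; python3 shot.py z
```

```text
t 23.48 pos [ 0.4947 -0.2987  0.1482] az 91.91 q [-7.360e-01  5.890e-01  1.633e+00 -1.000e-03  9.260e-01 -7.690e-01] F [-0.31  1.09 -1.13] M [-0.058 -0.075 -0.027] g 0.0251
d mm [ -1.9   2.9 126. ] r deg [-0.3  -0.24 -0.09]
```

View pics/z_wrist.png

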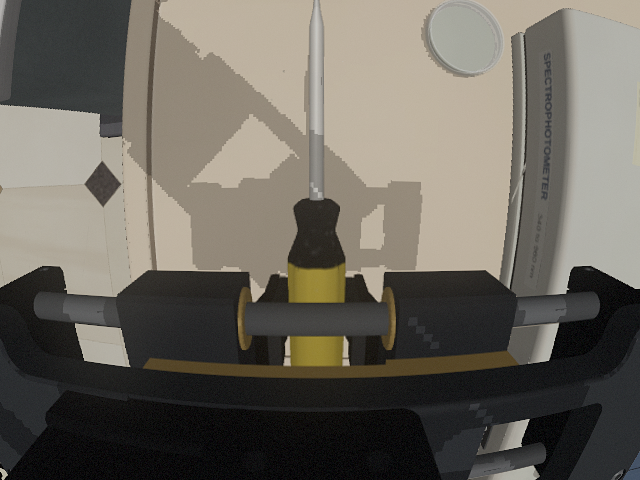

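Clear bench below. Lowering to 1–2 mm above the bench, then settling.

Emit:
{"op": "step_arm", "data": {
  "targets": [
    {"dx": -0.001, "dy": 0.002, "dz": 0.035, "rx": -0.3, "ry": -0.2, "rz": 0},
    {"dx": -0.001, "dy": 0.002, "dz": 0.07, "rx": -0.3, "ry": -0.2, "rz": 0},
    {"dx": -0.001, "dy": 0.002, "dz": 0.1, "rx": -0.3, "ry": -0.2, "rz": 0},
    {"dx": -0.001, "dy": 0.002, "dz": 0.118, "rx": -0.3, "ry": -0.2, "rz": 0},
    {"dx": -0.001, "dy": 0.002, "dz": 0.123, "rx": -0.3, "ry": -0.2, "rz": 0}
  ]
}}

```text
time: 24.15
position: [0.4985, -0.3001, 0.0271]
tool_rot: [0.695, 0.719, 0.0, 0.002]
ft_force: [-0.0, 0.1, -0.7]
grip_width: 0.0248
```

```bash
python3 mv.py .497 -.300 .0217 92
```

```text
t 24.15 pos [ 0.4985 -0.3001  0.0271] az 92.0 q [-7.340e-01  7.830e-01  1.685e+00  1.000e-03  6.690e-01 -7.700e-01] F [-0.02  0.11 -0.68] M [-0.011 -0.112  0.004] g 0.0248
d mm [ 0.2 -1.5  5.3] r deg [0.2  0.15 0.  ]
```

Emit:
{"op": "step_arm", "data": {
  "targets": [
    {"dx": 0, "dy": 0, "dz": 0.002, "rx": 0.1, "ry": 0.1, "rz": 0},
    {"dx": 0, "dy": 0, "dz": 0.004, "rx": 0.2, "ry": 0.1, "rz": 0},
    {"dx": 0, "dy": 0, "dz": 0.0052, "rx": 0.2, "ry": 0.1, "rz": 0},
    {"dx": 0, "dy": 0, "dz": 0.0052, "rx": 0.2, "ry": 0.1, "rz": 0},
    {"dx": 0, "dy": 0, "dz": 0.0052, "rx": 0.2, "ry": 0.1, "rz": 0}
  ]
}}

```text
time: 24.78
position: [0.4985, -0.3002, 0.022]
tool_rot: [0.695, 0.719, -0.0, 0.0]
ft_force: [-0.1, -0.2, -1.1]
grip_width: 0.0247
```

```bash
python3 mv.py .497 -.300 .0217 92
```

```text
t 24.77 pos [ 0.4985 -0.3002  0.022 ] az 92.0 q [-7.340e-01  7.930e-01  1.683e+00 -1.000e-03  6.650e-01 -7.680e-01] F [-0.08 -0.19 -1.08] M [-0.023 -0.09  -0.023] g 0.0247
d mm [ 0.2 -1.5  0.3] r deg [0.   0.06 0.  ]
```

Within 0.3 mm of the grasp height. Opening, then lifting once clear.

Emit:
{"op": "step_arm", "data": {
  "targets": [
    {"dx": 0, "dy": 0, "dz": 0, "rx": 0, "ry": 0, "rz": 0},
    {"dx": 0, "dy": 0, "dz": 0, "rx": 0, "ry": 0, "rz": 0},
    {"dx": 0, "dy": 0, "dz": 0, "rx": 0, "ry": 0, "rz": 0},
    {"dx": 0, "dy": 0, "dz": 0, "rx": 0, "ry": 0, "rz": 0},
    {"dx": 0, "dy": 0, "dz": 0, "rx": 0, "ry": 0, "rz": 0}
  ],
  "gripper": 0.8
}}

```text
time: 25.4
position: [0.4985, -0.3002, 0.022]
tool_rot: [0.695, 0.719, -0.0, 0.0]
ft_force: [-0.1, -0.1, 0.4]
grip_width: 0.0652
```

Emit:
{"op": "step_arm", "data": {
  "targets": [
    {"dx": 0, "dy": 0, "dz": 0, "rx": 0, "ry": 0, "rz": 0},
    {"dx": 0, "dy": 0, "dz": 0, "rx": 0, "ry": 0, "rz": 0},
    {"dx": 0, "dy": 0, "dz": 0, "rx": 0, "ry": 0, "rz": 0},
    {"dx": 0, "dy": 0, "dz": -0.01, "rx": 0, "ry": 0, "rz": 0},
    {"dx": 0, "dy": 0, "dz": -0.03, "rx": 0, "ry": 0, "rz": 0}
  ]
}}

```text
time: 26.02
position: [0.4981, -0.2998, 0.0521]
tool_rot: [0.695, 0.719, -0.0, -0.0]
ft_force: [-0.4, 0.6, -0.3]
grip_width: 0.0697
```

Emit:
{"op": "step_arm", "data": {
  "targets": [
    {"dx": 0, "dy": 0, "dz": -0.04, "rx": 0, "ry": 0, "rz": 0},
    {"dx": 0, "dy": 0, "dz": -0.08, "rx": 0, "ry": 0, "rz": 0},
    {"dx": 0, "dy": 0, "dz": -0.12, "rx": 0, "ry": 0, "rz": 0},
    {"dx": 0, "dy": 0, "dz": -0.16, "rx": 0, "ry": 0, "rz": 0},
    {"dx": 0, "dy": 0, "dz": -0.18, "rx": 0, "ry": 0, "rz": 0}
  ]
}}

```text
time: 26.65
position: [0.499, -0.3003, 0.2356]
tool_rot: [0.695, 0.719, -0.0, 0.002]
ft_force: [0.4, -0.2, 0.1]
grip_width: 0.0696
```

```bash
python3 mv.py .36 -.45 .24 60; python3 shot.py aa 1; python3 - <<'E'
from rig import viewer
import cv2,numpy as np
c=viewer.camera("top");cv2.imwrite("pics/aa_top.png",c["img"])
c=viewer.camera("scene");cv2.imwrite("pics/aa_sc.png",c["img"])
E
```

```text
t 26.65 pos [ 0.499  -0.3003  0.2356] az 92.01 q [-7.330e-01  4.760e-01  1.551e+00 -1.000e-03  1.111e+00 -7.680e-01] F [ 0.37 -0.21  0.15] M [-0.027 -0.117  0.042] g 0.0696
d mm [-144.7 -144.1   -4.3] r deg [ 0.18  0.14 32.01]
```

View pics/aa_wrist.png

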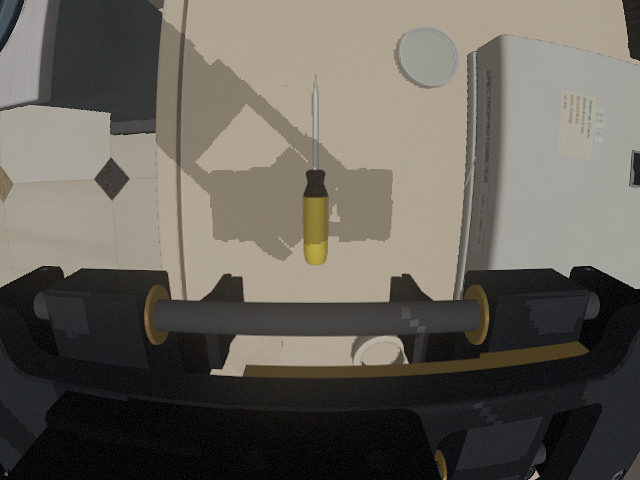

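View pics/aa_top.png

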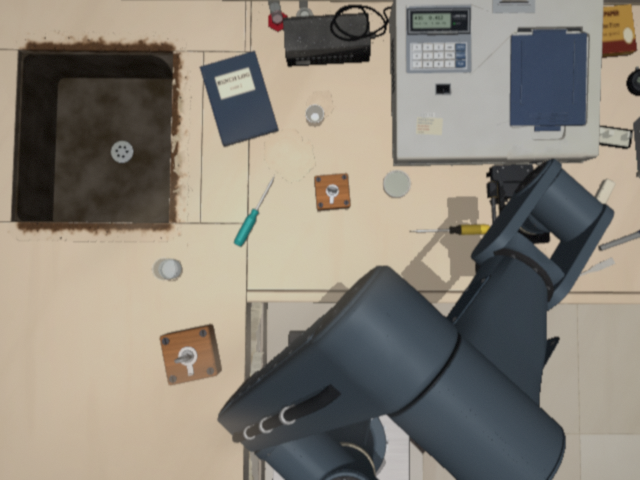

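View pics/aa_scene.png

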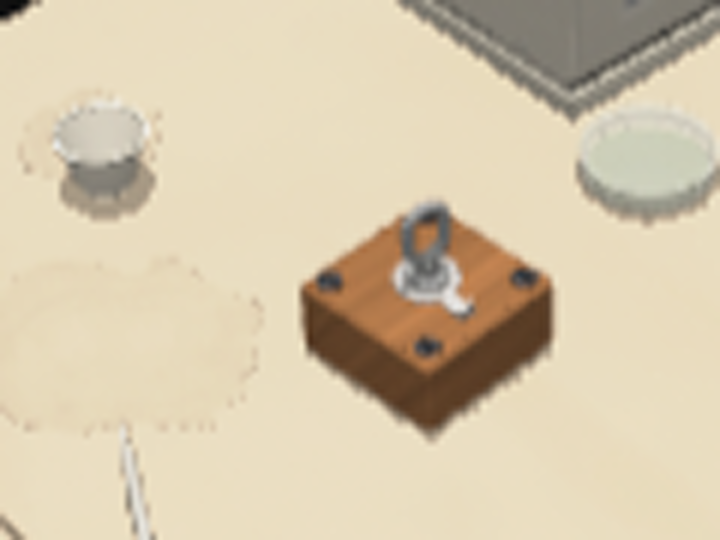

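```bash
python3 - <<'E'
from h import *
a=load("scene","a");b=load("scene","aa")
for c in (a,b):
    g=cv2.cvtColor(c["img"],cv2.COLOR_BGR2HSV); out=[]
    m=((g[...,1]<70)&(g[...,2]>90)).astype(np.uint8)
    for v in range(222,238):
        for u in range(305,330):
            if m[v,u]:
                p=onplane(c,u,v,.043)[:2]-[.5818,.0271]; r=np.linalg.norm(p)
                if .017<r<.031: out.append(p)
    o=np.mean(out,0); print(len(out),np.degrees(np.arctan2(o[1],o[0]))%360,np.linalg.norm(o))
from rig import robot; 
E
python3 - <<'E'
from rig import robot
print(robot.hand_in())
E
```

```text
14 182.0427031847611 0.023605475522727664
15 171.75414661005726 0.019807463236145822
the job is handed in; nothing more can be done
None
```

The screw eye is tight, the tab washer was dragged about 4.5 mm, and the yellow screwdriver is back on the bench. The job is handed in at about 27 s of the 72 s allowed.

- **Turning:** I slid the shaft through the ring from the far side and turned the eye clockwise. It went tight after roughly 40° (about 0.7 rad), where the wrist moment jumped and the tab began to move. I then dragged the tab 9.3° (0.16 rad).
- **Withdrawal:** I backed off through the free play, and the pictures taken during and after this showed the tab staying where it was. I then pulled the shaft straight out and laid the screwdriver at its old place, more than 0.2 m from the block.

**Last checks:**
- **Tab travel:** The wrist view gave 9.3° from the tab's slope, and the tip's shift gave 4.4 mm. A coarser check in the scene view gave about 10°, or 5.1 mm. The two disagree slightly, but both are near 4 mm and well under 8 mm.
- **Scene:** The last pictures show the screwdriver lying flat, the gripper clear, and the dish, beaker, crucible and look-alikes where they stood.
- **Force:** Readings during the turn stayed around 5 N or less.

**One slip:** I lifted before the fingers had finished closing on the first grasp, so they shut on air. The screwdriver stayed where it was, and I gripped it properly on the second try.

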